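# Build up a filter stack on a compact lens

### The arm

A 7-joint arm with a two-finger parallel gripper is mounted at the origin on a cart in front of the work surface, level with it; the furniture and walls round the work are solid. World frame = base frame: x ahead of the robot, y to its left, z up, the work surface at z = 0. Lengths are in mm, angles in rad, forces in N, time in s.
With the tool pointing down it reaches from about 350 to 900 mm from the base axis. Payload 19.9 kg.
Tool frame: the origin (TCP) lies at the very end of the fingers, on their centre line; the grasp point (between the pads) lies 19 mm behind it; z points along the fingers, y is the line along which they close (so a half turn about z gives the same grasp; the last joint's range is limited). The gripper opens to 94 mm and grips with 3 to 60 N. Pads are 16 mm wide; open, the fingers measure 119 mm over their backs; the gripper's body (75 mm by 177 mm) begins 78 mm behind the grasp point.
Start: joints at [1.129, 0.417, -0.01, 1.614, 0.005, 1.111, -0.053], TCP at [243.838, -575.449, 205.425] pointing down, gripper open.
Joint ranges: [-2.81, 2.81], [-0.39, 2.02], [-1.27, 1.25], [0.06, 2.57], [-1.19, 4.33], [0.19, 2], [-2.82, 2.82]. Speed limits (rad/s): [1.89, 1.89, 2.39, 2.39, 3.01, 3.01, 3.01].

### API

Orientations are given as a unit quaternion [w, x, y, z].
In Python, from rig import ctrl gives the robot as it stands.
- The arm moves only by the tool servo_tool, never from a script. Its arguments are lists of equal length, an entry for each row: "offset": the shift along the tool's x, y, z each as a share of 0.1 m, from -1 to 1, a list of three; "dr": the turn, a rotation vector about the tool's x, y, z each as a share of 60 degrees, from -1 to 1, a list of three; "grip": the closure, from -1 (fully open) to 1 (shut). In form: {"offset": [[tx, ty, tz], ...], "dr": [[rx, ry, rz], ...], "grip": [grip, ...]}. A call has 1 to 5 rows; each row is the pose to reach, as a shift and turn from the pose commanded when the call began, along the tool's axes at that moment; what a row does not reach only later rows make up. A row lasts 1/12 s, in which the tool goes at most 41.7 mm and 7.16 degrees, less where a joint would pass 70% of its speed; a pose out of reach is approached as far as the arm can. A call with a number of a shift or a turn outside -1 to 1 is refused whole. A call with a gripper value outside its range is refused whole. The fingers move at their own pace and stop on an object; the grip force is fixed at half the most. Time passes only in rows, so rows that repeat a pose let the fingers close. It gives the time, the measured TCP pose, the force, the opening and the grip force at its end, in the units of the state.
- ctrl.get_obs(): the state, without advancing time (a new reading comes with each control period).
- ctrl.read_camera(name): name is "side" or "top" or "wrist"; returns a dict with "image" (384x512x3 uint8, red, green, blue), "K" (3x3 intrinsics, pixels), "camera_from_world" (4x4, takes a point from world to camera coordinates). Camera axes: x right, y up, looking along -z (the intrinsics and any distortion apply to the point x, -y, -z); pixel columns grow to the right and rows downward; lengths in mm; the calibration is good to about 2 mm. A picture is of the moment at which its call begins. There is no depth.
- ctrl.job_done(): hands the job in; it is judged then, once.
The state is a dict: "time_s": time; "q": joint angles; "qvel": joint speeds; "tau": joint torques, N m; "position": TCP position; "orientation": TCP orientation; "wrist_force": force on the tool from outside, world axes, zero at the start; "ft_torque": the same for the moment, N m; "gripper_width": finger opening in mm; "grip_force": force on a finger pad.
Only numpy, scipy, OpenCV 4.12 (cv2) and the standard library are available. Lean on these libraries where they do the work, as an engineer would, in place of code of your own. Each camera call takes 0.05 s, during which the arm holds its last target. There are 200 camera calls.

### The job

Get the small lens on the desk ready for a long exposure: leave it standing where it is and set the parts on its front one at a time, each fully home in the one below and let go before you set on the next. First the brass step-up ring, then the polariser (the thicker filter, with the little lever) so that it can still be set by eye, then the dark neutral-density filter, and last the metal cap against dust. Do not shift the camera, the dust blower or the large black cap of the other lens.

Things in the scene. Friction and masses are not known exactly. Their poses are not given: they have to be found in the camera images.
- lens: Loose compact lens, 300 g, standing front up: black barrel 62 mm across, 56 mm tall, an aluminium ring low down, a ribbed rubber ring above. Origin: centre of its underside, on the desk; z up. Front rim 53 mm across, its top 56 mm up; in it a round recess 43 mm across, 5 mm deep, front glass at its bottom. A seated part rests on this rim.
- step_ring: Loose brass ring, open in the middle (hole 31 mm), 35 g, lying flat on the desk. Origin: centre of its underside; z up. From below: tapered spigot 3 mm tall (36 mm across, 40 at the root); knurled band to grip, 58 across, z 3 to 7 mm; rim 55 across to z 10.2, in it a recess 49 across, 3.2 deep. Seated in the lens, its origin is 53 mm above the lens's.
- polariser: Loose black filter ring, mid-grey glass, 40 g, flat on filter_case_a; a steel lever sticks out along +x to 40 mm from the centre at z 6.5 mm, so grip along y. Origin: centre of underside; z up. Tapered spigot 3 mm tall (42 mm across, 46 at root); knurled band 58 across, z 3 to 9.5; rim 55 across to z 12.7, recess 49 across, 3.2 deep. Seated, its origin is 7 mm above step_ring's.
- nd_filter: Loose black filter ring with almost black glass, no lever, 35 g, lying flat on filter_case_b. Origin: centre of its underside; z up. From below: tapered spigot 3 mm tall (42 mm across, 46 at the root); knurled band 58 across, z 3 to 7 mm; rim 55 across to z 10.2, in it a recess 49 across, 3.2 deep. Seated, its origin is 9.5 mm above the polariser's.
- lens_cap: Loose aluminium lens cap, a closed flat disc, 35 g, lying flat on the desk. Origin: centre of its underside; z up. From below: tapered spigot 3 mm tall (42 mm across, 46 at the root); knurled band to grip, 58 across, z 3 to 8 mm, its flat top at 8 mm. Seated, its origin is 7 mm above nd_filter's.
- filter_case_a: Loose square dark grey hard case, 82 x 82 x 13 mm, 120 g, lying flat on the desk; the polariser lies on it. Origin: centre of its underside. It need not be moved.
- filter_case_b: Loose square dark grey hard case like the other, 82 x 82 x 13 mm, 120 g; the neutral-density filter lies on it. Origin: centre of its underside. It need not be moved.
- camera_body: Bystander: black and silver camera without a lens, 109 x 192 x 94 mm with its strap, standing on the desk at the left. Origin: centre of its underside. Leave it.
- air_blower: Bystander: black rubber dust blower with a red nozzle pointing up, 65 mm across, 124 mm tall, standing behind the work. Origin: centre of its underside. Leave it.
- big_cap: Bystander: black front cap of a larger lens, a disc 82 mm across and 10 mm thick, lying flat at the right of the work. It fits none of these parts. Origin: centre of its underside. Leave it.

How it is judged:
By the outcome, as a careful person would: the job done as asked, in the order asked, and still so for the second after the job is handed in, with the robot touching nothing.
It also fails if it takes over 96 s, if anything falls off the work surface, if the arm or the gripper's body presses on something with over 40 N, if the wrist force passes 120 N, or if a joint passes its speed limit or range.

## Working session

There is one attempt and no reset: what is moved stays moved. The work goes in short steps, Python scripts to look and compute and a tool call to move; the robot and the scene stay as the last step left them, time stands still between calls to the robot, and variables do not carry over. Pictures are saved under pics/ and viewed, at most 14 in all, crops included, and the job is handed in when it is done.

Besides the shell and the picture viewer there is one more tool, called after ">>>" by a JSON object that holds its "fn" and its "kwargs", one argument or row to a line. servo_tool: Moves the arm, as the interface text tells. Shift numbers are shares of 0.1 m and turn numbers shares of 60 degrees, none past 1 either way. Its arguments: {"type":"object","properties":{"offset":{"type":"array"},"dr":{"type":"array"},"grip":{"type":"array"}},"required":["offset","dr","grip"]}

```bash
mkdir -p pics; ls
cat > h.py <<'E'
import numpy as np, cv2
from rig import ctrl
def shot(n,f=None):
    r=ctrl.read_camera(n)
    if f: cv2.imwrite('pics/'+f,r['image'][:,:,::-1])
    np.savez('last_'+n,**{k:r[k] for k in('image','K','camera_from_world')})
    return r
def ray(r,u,v):
    T=np.array(r['camera_from_world']);K=np.array(r['K'])
    d=np.linalg.inv(K)@[u,v,1];d=np.array([d[0],-d[1],-d[2]])
    R=T[:3,:3];return -R.T@T[:3,3],R.T@d
def onz(r,u,v,z):
    o,d=ray(r,u,v);return o+d*(z-o[2])/d[2]
def proj(r,p):
    T=np.array(r['camera_from_world']);c=T[:3,:3]@np.array(p)+T[:3,3]
    x=np.array(r['K'])@[c[0],-c[1],-c[2]];return x[:2]/x[2]
E
python3 - <<'E'
from h import *
a=shot('top','top0.png');b=shot('side','side0.png')
for r in(a,b):
    print({k:(v if k!='image' else v.shape) for k,v in r.items()}); print(ray(r,256,192))
o=ctrl.get_obs();print(o)
E
```

```text
pics
{'image': (384, 512, 3), 'K': array([[378.99736105,   0.        , 251.57414686],
       [  0.        , 378.99736105, 194.28828336],
       [  0.        ,   0.        ,   1.        ]]), 'camera_from_world': array([[-2.51212145e-03, -9.99996391e-01,  9.52335649e-04,
         1.10647258e+02],
       [ 9.96659265e-01, -2.42599308e-03,  8.16359188e-02,
        -6.18679964e+02],
       [-8.16333138e-02,  1.15423349e-03,  9.96661763e-01,
        -9.11559625e+02],
       [ 0.00000000e+00,  0.00000000e+00,  0.00000000e+00,
         1.00000000e+00]])}
(array([542.47744522, 110.1980984 , 958.91775657]), array([ 0.08762154, -0.01284663, -0.99615775]))
{'image': (384, 512, 3), 'K': array([[382.41433499,   0.        , 251.74723664],
       [  0.        , 382.41433499, 190.50687888],
       [  0.        ,   0.        ,   1.        ]]), 'camera_from_world': array([[-9.46007420e-01, -3.24005128e-01, -9.52036817e-03,
         6.15552005e+02],
       [ 1.99710881e-01, -6.05732800e-01,  7.70196948e-01,
        -7.83778745e+01],
       [-2.55314560e-01,  7.26710707e-01,  6.37735073e-01,
        -8.9
[... 247 characters left out ...]
788105, -0.01030685,  1.61405269,  0.00466053,
        1.11066267, -0.05301874]), 'qvel': array([ 4.08919343e-04, -2.28293795e-03, -3.75132762e-04, -1.32359782e-03,
       -9.84105511e-06,  4.65602182e-04,  1.18844934e-04]), 'tau': array([ 1.64789995e-03, -8.52581763e+01,  6.40208088e-01, -4.26692784e+01,
       -4.88424569e-02,  1.63373473e-02,  6.21589402e-05]), 'position': array([ 243.73808028, -575.19395591,  204.93430379]), 'orientation': array([-4.75334427e-04,  9.79989138e-01,  1.99050368e-01, -1.18479716e-04]), 'wrist_force': array([0.60314917, 0.45428612, 0.13151802]), 'ft_torque': array([-0.05932257,  0.00927977, -0.01316249]), 'grip_force': 0.0, 'gripper_width': 94.00150170973879}
```

View pics/top0.png

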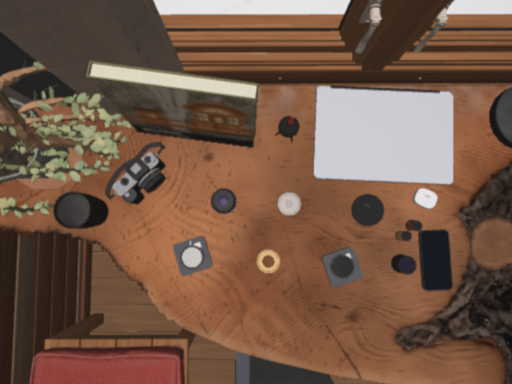

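View pics/side0.png

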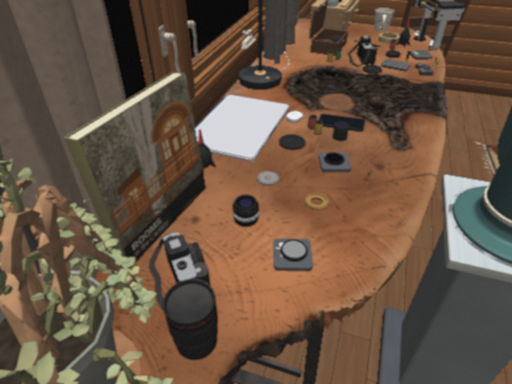

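The top view shows the lens at (223,201), the cap at (289,204), the brass ring at (268,262), the polariser at (192,257) and the ND at (342,264). The big cap is at (367,210) and the blower at (288,127). I'll refine these on an upscaled crop.

Run:
```python
from h import *
r=dict(np.load('last_top.npz'));im=r['image'][:,:,::-1].copy()
c=cv2.resize(im[180:300,165:365],None,fx=4,fy=4,interpolation=cv2.INTER_CUBIC)
cv2.imwrite('pics/crop0.png',c)
for n,u,v,z in[('lens',223,201,56),('cap',289,204,8),('ring',268,262,7),('pol',192,257,22),('nd',342,264,20),('big',367,210,10),('blow',288,127,60),('cam',137,175,50)]:
    print(n,onz(r,u,v,z).round(), 'px/mm',(r['K'][0,0]/(959-z)).round(3))
hsv=cv2.cvtColor(im,cv2.COLOR_BGR2HSV)
for u,v in[(268,252),(289,204),(192,257),(342,264),(335,264),(223,201),(250,220)]: print(u,v,hsv[v,u],im[v,u])
```

```text
lens [601. 177.  56.] px/mm 0.42
cap [596.  15.   8.] px/mm 0.399
ring [452.  69.   7.] px/mm 0.398
pol [466. 255.  22.] px/mm 0.404
nd [ 448. -112.   20.] px/mm 0.404
big [ 580. -180.   10.] px/mm 0.399
blow [779.  21.  60.] px/mm 0.422
cam [664. 386.  50.] px/mm 0.417
268 252 [ 17 107 221] [128 182 221]
289 204 [ 11  22 187] [171 177 187]
192 257 [ 15   8 201] [195 198 201]
342 264 [150  10  51] [51 49 51]
335 264 [165   9  55] [54 53 55]
223 201 [130  55 115] [115  90  98]
250 220 [ 11 140 135] [ 61  88 135]
```

View pics/crop0.png

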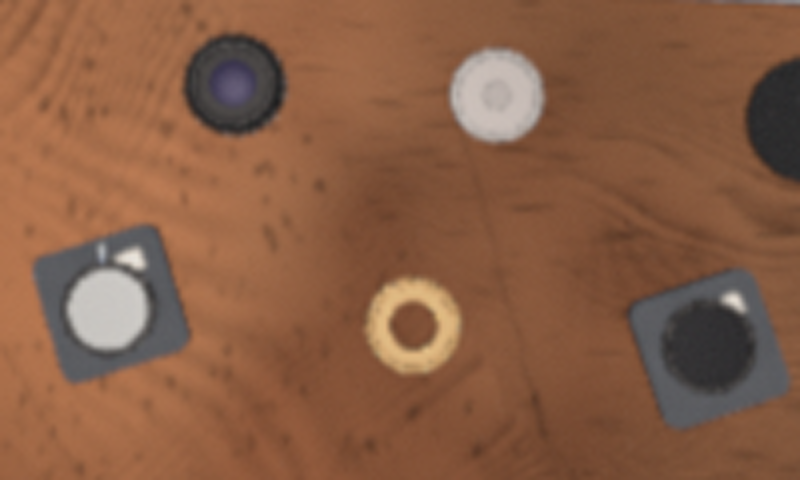

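The crop puts the lever at (102,252) and the polariser centre at (108,308), so the lever points close to +x, about 6° towards +y. I'll turn the tool to world axes and move over the ring.

>>> {"fn": "servo_tool", "kwargs": {
  "offset": [
    [0.85,-0.98,0],
    [0.85,-0.98,0],
    [0.85,-0.98,0],
    [0.85,-0.98,0],
    [0.85,-0.98,0]
  ],
  "dr": [
    [0,0,0.383],
    [0,0,0.383],
    [0,0,0.383],
    [0,0,0.383],
    [0,0,0.383]
  ],
  "grip": [-1,-1,-1,-1,-1]
}}

```text
time_s: 0.52
position: [285.2, -449.7, 205.6]
orientation: [-0.0, 1.0, 0.001, 0.0]
wrist_force: [0.5, -1.1, 1.8]
gripper_width: 94.1
grip_force: 0.0
```

>>> {"fn": "servo_tool", "kwargs": {
  "offset": [
    [0.34,-1,0],
    [0.34,-1,0],
    [0.34,-1,0]
  ],
  "dr": [
    [0,0,0],
    [0,0,0],
    [0,0,0]
  ],
  "grip": [-1,-1,-1]
}}

```text
time_s: 0.77
position: [318.6, -349.7, 205.2]
orientation: [-0.0, 1.0, 0.001, -0.0]
wrist_force: [1.2, 0.5, 0.9]
gripper_width: 93.8
grip_force: 0.0
```

>>> {"fn": "servo_tool", "kwargs": {
  "offset": [
    [0.34,-1,0],
    [0.34,-1,0],
    [0.34,-1,0]
  ],
  "dr": [
    [0,0,0],
    [0,0,0],
    [0,0,0]
  ],
  "grip": [-1,-1,-1]
}}

```text
time_s: 1.02
position: [352.8, -249.5, 205.5]
orientation: [-0.0, 1.0, 0.002, 0.0]
wrist_force: [1.6, -0.0, 1.2]
gripper_width: 94.0
grip_force: 0.0
```

>>> {"fn": "servo_tool", "kwargs": {
  "offset": [
    [0.34,-1,0],
    [0.34,-1,0],
    [0.34,-1,0]
  ],
  "dr": [
    [0,0,0],
    [0,0,0],
    [0,0,0]
  ],
  "grip": [-1,-1,-1]
}}

```text
time_s: 1.27
position: [387.1, -149.4, 205.6]
orientation: [-0.0, 1.0, 0.002, 0.0]
wrist_force: [0.2, 0.5, 0.1]
gripper_width: 94.2
grip_force: 0.0
```

>>> {"fn": "servo_tool", "kwargs": {
  "offset": [
    [0.34,-1,0],
    [0.34,-1,0],
    [0.34,-1,0]
  ],
  "dr": [
    [0,0,0],
    [0,0,0],
    [0,0,0]
  ],
  "grip": [-1,-1,-1]
}}

```text
time_s: 1.52
position: [421.3, -49.1, 205.7]
orientation: [-0.0, 1.0, 0.002, 0.0]
wrist_force: [-0.2, 0.4, 1.0]
gripper_width: 93.9
grip_force: 0.0
```

>>> {"fn": "servo_tool", "kwargs": {
  "offset": [
    [0.2,-1,0],
    [0.2,-1,0],
    [0.2,-1,0],
    [0.2,-1,0]
  ],
  "dr": [
    [0,0,0],
    [0,0,0],
    [0,0,0],
    [0,0,0]
  ],
  "grip": [-1,-1,-1,-1]
}}

```text
time_s: 1.85
position: [441.1, 51.3, 205.5]
orientation: [-0.001, 1.0, 0.003, 0.0]
wrist_force: [-0.1, -0.9, 0.6]
gripper_width: 93.9
grip_force: 0.0
```

Run:
```python
from h import *
r=shot('wrist','w1.png');o=ctrl.get_obs()
print(o['time_s'],o['position'],o['orientation'],r['K'],r['camera_from_world']);print(ray(r,256,192))
```

```text
1.9 [440.71142573  48.90148963 205.3412196 ] [-4.32299730e-04  9.99998290e-01  1.79153684e-03 -1.55743113e-04] [[316.86761503   0.         258.43082174]
 [  0.         316.86761503 189.8270135 ]
 [  0.           0.           1.        ]] [[ 5.43627534e-03 -9.99984804e-01 -9.16132845e-04  4.93424951e+01]
 [ 9.66136681e-01  5.48860546e-03 -2.57972459e-01 -3.99508117e+02]
 [ 2.57973567e-01  5.17299771e-04  9.66151836e-01 -5.05093818e+02]
 [ 0.00000000e+00  0.00000000e+00  0.00000000e+00  1.00000000e+00]]
(array([516.01206113,  51.79577263, 384.98043295]), array([-0.26464076,  0.00711636, -0.96437571]))
```

View pics/w1.png

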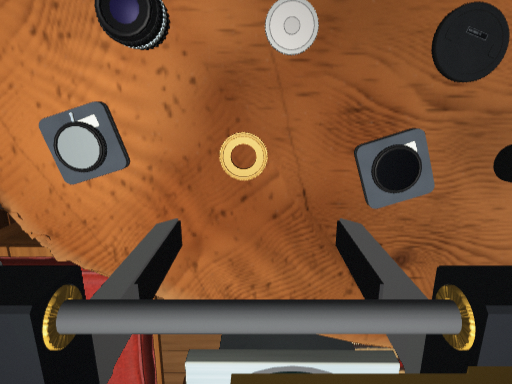

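In the wrist view the ring is at (243,156), the cap at (292,25), the polariser at (80,146) with its lever at (72,117), the ND at (396,168) and the lens at the top edge. I'll measure with masks.

```bash
cat >> h.py <<'E'
def blob(r,mask,seed,z,win=60):
    m=mask.astype(np.uint8)*255; w=np.zeros_like(m);u,v=seed
    w[max(0,v-win):v+win,max(0,u-win):u+win]=m[max(0,v-win):v+win,max(0,u-win):u+win]
    w=cv2.morphologyEx(w,cv2.MORPH_OPEN,np.ones((3,3)))
    cs,_=cv2.findContours(w,cv2.RETR_EXTERNAL,cv2.CHAIN_APPROX_NONE)
    c=max(cs,key=cv2.contourArea); c=cv2.convexHull(c)[:,0]
    P=np.array([onz(r,a,b,z) for a,b in c])[:,:2]
    (x,y),(A,B),_=cv2.fitEllipse(P.astype(np.float32))
    return np.round([x,y,A,B],1), np.round(c.mean(0),1)
E
python3 - <<'E'
from h import *
for n,s in(('wrist',[(243,156),(292,25),(80,146),(396,168),(131,10)]),('top',[(268,262),(289,204),(192,257),(342,264),(223,201)])):
    r=dict(np.load(f'last_{n}.npz'));im=r['image'];h=cv2.cvtColor(im,cv2.COLOR_RGB2HSV).astype(int);H,S,V=h[...,0],h[...,1],h[...,2]
    k=1 if n=='wrist' else .6
    w=lambda a:int(a*k)
    print(n)
    print('ring',blob(r,(V>160)&(S>60)&(H>12),s[0],5,w(40)))
    print('cap',blob(r,(V>120)&(S<60),s[1],6,w(40)))
    print('pol glass',blob(r,(V>120)&(S<45),s[2],22,w(28)))
    print('pol dark',blob(r,(V<75),s[2],22,w(40)), 'nd',blob(r,(V<65),s[3],20,w(40)))
    print('case a',blob(r,(S<70)&(V<130),s[2],13,w(60)),'case b',blob(r,(S<70)&(V<130),s[3],13,w(60)))
    print('lens',blob(r,(V<90)|(S<60)|(H>100),s[4],56,w(45)))
    u,v=s[2];print(V[v-20:v+20:2,u], V[s[3][1],s[3][0]-45:s[3][0]+45:3])
E
```

```text
wrist
ring (array([456. ,  70.4,  58.7,  59.4]), array([241.1, 155.8]))
cap (array([599.9,  16.8,  57.6,  57.8]), array([290.5,  28.8]))
pol glass (array([468.3, 258.4,  47. ,  48.3]), array([ 78.7, 147.4]))
pol dark (array([468.7, 256.3,  58.1,  61.3]), array([ 76.8, 144.1])) nd (array([ 444.9, -109.4,   57.7,   59. ]), array([393.5, 167.9]))
case a (array([472.1, 255.9,  99.4, 107.3]), array([ 87.1, 144.3])) case b (array([ 443.2, -110.4,  100.4,  103.9]), array([396.6, 172. ]))
lens (array([596.5, 170.8,  55.3,  71.6]), array([136.2,  30.6]))
[ 52 183 183 182 181 181 181 181 181 181 181 182 182 181 181 179 181 181
 181 179] [153 151  75  95 103 104 103  36  61  19  22  23  19  20  22  19  17  15
  16  14  15  17  12  53  97 100  99 153 152 155]
top
ring (array([454. ,  68.8,  57.4,  58.1]), array([267.9, 261. ]))
cap (array([597.4,  15.5,  58.5,  58.6]), array([288.6, 203.4]))
pol glass (array([466.1, 256.4,  49. ,  49.6]), array([191.6, 256.9]))Traceback (most recent call last):
  File "<stdin>", line 10, in <module>
  File "h.py", line 22, in blob
    c=max(cs,key=cv2.contourArea); c=cv2.convexHull(c)[:,0]
ValueError: max() iterable argument is empty
```

Sizes come out right and the two views agree within 2 mm. The ring is at about (455,69.6), so I'll descend onto it.

>>> {"fn": "servo_tool", "kwargs": {
  "offset": [
    [0.14,-0.21,0.3],
    [0.14,-0.21,0.6],
    [0.14,-0.21,1],
    [0.14,-0.21,1]
  ],
  "dr": [
    [0,0,0],
    [0,0,0],
    [0,0,0],
    [0,0,0]
  ],
  "grip": [-1,-1,-1,-1]
}}

```text
time_s: 2.23
position: [451.0, 66.8, 100.0]
orientation: [0.0, 1.0, -0.001, -0.004]
wrist_force: [-0.9, 0.1, -1.2]
gripper_width: 93.8
grip_force: 0.0
```

>>> {"fn": "servo_tool", "kwargs": {
  "offset": [
    [0,0,0.3],
    [0,0,0.6],
    [0,0,0.8],
    [0,0,0.9],
    [0,0,0.9]
  ],
  "dr": [
    [0,0,0],
    [0,0,0],
    [0,0,0],
    [0,0,0],
    [0,0,0]
  ],
  "grip": [-1,-1,-1,-1,-1]
}}

```text
time_s: 2.65
position: [453.8, 67.7, 15.0]
orientation: [0.0, 1.0, -0.001, -0.001]
wrist_force: [0.1, -0.2, -0.4]
gripper_width: 94.0
grip_force: 0.0
```

Run:
```python
from h import *
r=shot('wrist','w2.png');o=ctrl.get_obs()
print(o['time_s'],o['position'],o['orientation'],o['wrist_force'])
h=cv2.cvtColor(r['image'],cv2.COLOR_RGB2HSV).astype(int);H,S,V=h[...,0],h[...,1],h[...,2]
c=proj(r,[455,69.6,5]).astype(int);print(c)
print('ring',blob(r,(V>160)&(S>60)&(H>12),tuple(c),5,100))
```

```text
2.7 [454.46735237  68.15658748  16.18928458] [ 2.17542535e-04  9.99999845e-01 -4.65818016e-04 -2.15077019e-04] [-0.69209937  0.64795387  0.51666398]
[255 224]
ring (array([455.9,  70.4,  58.3,  58.6]), array([251.7, 224.5]))
```

View pics/w2.png

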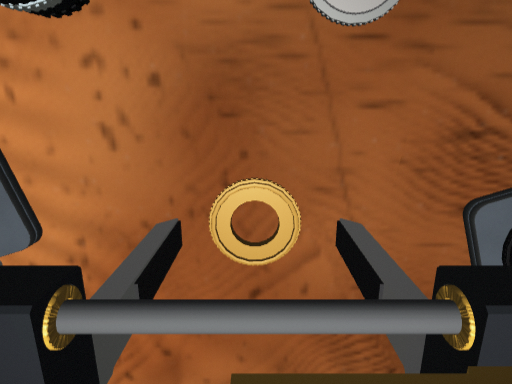

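The ring (255,224) sits midway between the fingertips (181 and 336). I'll lower to the band, then close.

>>> {"fn": "servo_tool", "kwargs": {
  "offset": [
    [0.01,-0.015,0.06],
    [0.01,-0.015,0.115],
    [0.01,-0.015,0.115]
  ],
  "dr": [
    [0,0,0],
    [0,0,0],
    [0,0,0]
  ],
  "grip": [-1,-1,-1]
}}

```text
time_s: 2.95
position: [455.3, 70.3, 4.0]
orientation: [0.0, 1.0, -0.0, 0.0]
wrist_force: [-0.5, -0.2, -0.1]
gripper_width: 94.2
grip_force: 0.0
```

Run:
```python
from h import *
o=ctrl.get_obs()
print(o['time_s'],o['position'],o['wrist_force'])
```

```text
2.95 [455.30979196  70.26709699   4.02552361] [-0.4876171  -0.18062147 -0.0987478 ]
```

>>> {"fn": "servo_tool", "kwargs": {
  "offset": [
    [0,0,0],
    [0,0,0],
    [0,0,0],
    [0,0,0],
    [0,0,0]
  ],
  "dr": [
    [0,0,0],
    [0,0,0],
    [0,0,0],
    [0,0,0],
    [0,0,0]
  ],
  "grip": [1,1,1,1,1]
}}

```text
time_s: 3.37
position: [455.1, 70.4, 4.1]
orientation: [-0.0, 1.0, -0.0, 0.0]
wrist_force: [0.3, 0.0, 0.3]
gripper_width: 64.4
grip_force: 0.0
```

>>> {"fn": "servo_tool", "kwargs": {
  "offset": [
    [0,0,0],
    [0,0,0],
    [0,0,0],
    [0,0,0],
    [0,0,0]
  ],
  "dr": [
    [0,0,0],
    [0,0,0],
    [0,0,0],
    [0,0,0],
    [0,0,0]
  ],
  "grip": [1,1,1,1,1]
}}

```text
time_s: 3.78
position: [455.1, 70.4, 4.0]
orientation: [-0.0, 1.0, -0.0, 0.0]
wrist_force: [-0.9, -0.7, 3.3]
gripper_width: 56.0
grip_force: 30.0
```

Gripped at 56 mm and 30 N. I'll lift and move close to the lens.

>>> {"fn": "servo_tool", "kwargs": {
  "offset": [
    [0,0,-0.2],
    [0,0,-0.5],
    [0,0,-0.8],
    [0,0,-1],
    [0,0,-1]
  ],
  "dr": [
    [0,0,0],
    [0,0,0],
    [0,0,0],
    [0,0,0],
    [0,0,0]
  ],
  "grip": [1,1,1,1,1]
}}

```text
time_s: 4.2
position: [456.8, 70.7, 107.4]
orientation: [-0.0, 1.0, -0.0, 0.003]
wrist_force: [0.7, 0.6, 0.9]
gripper_width: 56.3
grip_force: 30.0
```

>>> {"fn": "servo_tool", "kwargs": {
  "offset": [
    [0.2,-0.25,-0.1],
    [0.5,-0.5,-0.2],
    [0.8,-0.8,-0.2],
    [1,-1,-0.2],
    [1,-1,-0.2]
  ],
  "dr": [
    [0,0,0],
    [0,0,0],
    [0,0,0],
    [0,0,0],
    [0,0,0]
  ],
  "grip": [1,1,1,1,1]
}}

```text
time_s: 4.62
position: [557.2, 174.8, 123.0]
orientation: [-0.001, 1.0, 0.001, 0.0]
wrist_force: [-1.3, 0.2, -2.6]
gripper_width: 56.5
grip_force: 30.0
```

Run:
```python
from h import *
r=shot('wrist','w3.png');o=ctrl.get_obs()
print(o['time_s'],o['position'],o['orientation'],o['wrist_force'],o['gripper_width'])
h=cv2.cvtColor(r['image'],cv2.COLOR_RGB2HSV).astype(int);H,S,V=h[...,0],h[...,1],h[...,2]
c=proj(r,o['position']).astype(int);print(c,proj(r,[600,175,56]))
print('ring',blob(r,(V>120)&(S>60)&(H>12),tuple(c),o['position'][2]+2,100))
```

```text
4.6667 [555.49528578 172.62589404 122.62506715] [-5.62279800e-04  9.99999139e-01  1.02188779e-03 -6.01390987e-04] [-0.48911405 -1.26852847 -0.63242239] 56.3514280022407
[262 235] [258.84414468 148.05878303]
ring (array([568.6, 192.2,  83.8, 105.5]), array([256.3, 222.1]))
```

View pics/w3.png

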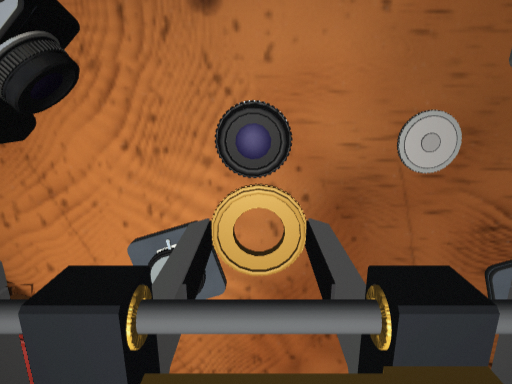

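The ring is held level at (258,230), with the lens at (254,139). Measuring both.

Run:
```python
from h import *
r=dict(np.load('last_wrist.npz'));o=ctrl.get_obs();p=o['position']
h=cv2.cvtColor(r['image'],cv2.COLOR_RGB2HSV).astype(int);H,S,V=h[...,0],h[...,1],h[...,2]
m=(V>165)&(S>60)&(H>13)&(H<30)
print('ring',blob(r,m,(258,230),p[2]+2,52))
for t in (60,75,90):
  for z in(56,50,45):
    print(t,z,'lens',blob(r,(V<t)|(H>100),(254,139),z,44))
print('glass',blob(r,(H>110)&(S>60)&(V>50),(254,139),51,30))
t=dict(np.load('last_top.npz'));h=cv2.cvtColor(t['image'],cv2.COLOR_RGB2HSV).astype(int);
print('top lens',blob(t,(h[...,2]<75)|(h[...,0]>100),(223,201),50,20))
c=proj(r,[p[0],p[1],p[2]]);print(c,p)
```

```text
ring (array([557.1, 175.3,  56. ,  58.1]), array([258.8, 237.6]))
60 56 lens (array([605.8, 179.4,  57.5,  58.6]), array([255.6, 139.6]))
60 50 lens (array([605.2, 179.5,  58.9,  60. ]), array([255.6, 139.6]))
60 45 lens (array([604.7, 179.6,  60.1,  61.2]), array([255.6, 139.6]))
75 56 lens (array([606.2, 179.5,  58.6,  59.2]), array([254.9, 142.4]))
75 50 lens (array([605.5, 179.6,  60. ,  60.6]), array([254.9, 142.4]))
75 45 lens (array([605. , 179.7,  61.2,  61.8]), array([254.9, 142.4]))
90 56 lens (array([606.2, 179.5,  58.9,  59.3]), array([255. , 141.6]))
90 50 lens (array([605.6, 179.7,  60.3,  60.8]), array([255. , 141.6]))
90 45 lens (array([605.1, 179.8,  61.5,  62. ]), array([255. , 141.6]))
glass (array([604.8, 179.7,  27.9,  28.3]), array([252.1, 140. ]))
top lens (array([601.7, 177.4,  57. ,  58.2]), array([223.3, 200.5]))
[262.4686866  235.17434596] [555.49528578 172.62589404 122.62506715]
```

Wrist-relative shift is (+48, +4.4), and the top view gives (+47.3, +4.8), which agrees. Moving above the lens.

>>> {"fn": "servo_tool", "kwargs": {
  "offset": [
    [0.2,-0.02,0],
    [0.4,-0.045,0],
    [0.48,-0.045,0.1],
    [0.48,-0.045,0.35],
    [0.48,-0.045,0.56]
  ],
  "dr": [
    [0,0,0],
    [0,0,0],
    [0,0,0],
    [0,0,0],
    [0,0,0]
  ],
  "grip": [1,1,1,1,1]
}}

```text
time_s: 5.08
position: [602.4, 173.9, 65.9]
orientation: [0.0, 1.0, -0.0, -0.0]
wrist_force: [0.2, 0.3, -1.1]
gripper_width: 56.3
grip_force: 30.0
```

>>> {"fn": "servo_tool", "kwargs": {
  "offset": [
    [0,0,0],
    [0,0,0]
  ],
  "dr": [
    [0,0,0],
    [0,0,0]
  ],
  "grip": [1,1]
}}

```text
time_s: 5.25
position: [601.7, 174.2, 66.8]
orientation: [0.0, 1.0, -0.0, -0.001]
wrist_force: [0.0, 0.9, 0.2]
gripper_width: 56.4
grip_force: 30.0
```

Run:
```python
from h import *
r=shot('wrist','w4.png');s=shot('side');o=ctrl.get_obs();p=o['position']
print(o['time_s'],p,o['orientation'],o['wrist_force'],o['gripper_width'])
a=r['image'][:,:,::-1];a=cv2.resize(a[150:320,160:350],None,fx=3,fy=3,interpolation=cv2.INTER_CUBIC)
c=proj(s,p).astype(int);print(c)
b=s['image'][:,:,::-1][c[1]-45:c[1]+60,c[0]-40:c[0]+40];b=cv2.resize(b,(int(510*80/105),510),interpolation=cv2.INTER_CUBIC)
cv2.imwrite('pics/p4.png',cv2.resize(np.hstack([a,b]),None,fx=.8,fy=.8))
```

```text
5.35 [603.12896783 174.8269122   68.84179175] [-1.16725338e-04  9.99999930e-01 -1.45101048e-04  3.24897306e-04] [-0.51001918  1.11594025  0.18498606] 56.22068745919834
[246 195]
```

View pics/p4.png

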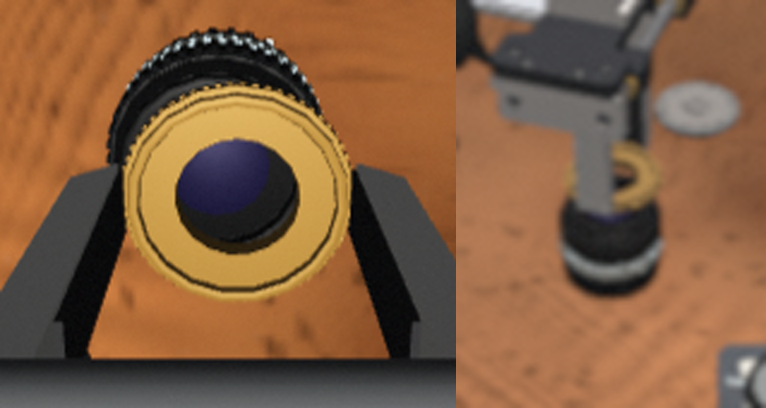

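Side and wrist views show the ring above the lens and slightly off. The pose was still settling at the earlier picture, so I'll re-measure now that it's static.

Run:
```python
from h import *
r=shot('wrist');o=ctrl.get_obs();p=o['position']
print(o['time_s'],p)
h=cv2.cvtColor(r['image'],cv2.COLOR_RGB2HSV).astype(int);H,S,V=h[...,0],h[...,1],h[...,2]
m=(V>165)&(S>60)&(H>13)&(H<30)
print('ring',blob(r,m,(258,230),p[2]+1,52))
m=((V<75)|(H>100)|(S<60)); m[215:]=0
print('barrel?',[np.round(onz(r,u,v,46),1) for u,v in[(197,216),(296,192)]])
g=(H>105)&(H<140)&(S>50)&(V>35)
ys,xs=np.nonzero(g[180:260,210:290]);print(xs.min()+210,xs.max()+210,ys.min()+180,ys.max()+180)
```

```text
5.4 [603.41061612 174.94685207  69.19558897]
ring (array([602.6, 174.6,  55.8,  57.8]), array([254.6, 237.5]))
barrel? [array([605.8, 216.6,  46. ]), array([622.6, 150.2,  46. ])]
234 272 209 240
```

>>> {"fn": "servo_tool", "kwargs": {
  "offset": [
    [0.02,-0.048,0],
    [0.02,-0.048,0],
    [0.02,-0.048,0.04],
    [0.02,-0.048,0.06],
    [0.02,-0.048,0.06]
  ],
  "dr": [
    [0,0,0],
    [0,0,0],
    [0,0,0],
    [0,0,0],
    [0,0,0]
  ],
  "grip": [1,1,1,1,1]
}}

```text
time_s: 5.82
position: [604.7, 179.5, 61.4]
orientation: [0.0, 1.0, -0.0, -0.0]
wrist_force: [-0.7, -0.2, -0.8]
gripper_width: 56.8
grip_force: 30.0
```

>>> {"fn": "servo_tool", "kwargs": {
  "offset": [
    [0,0,0],
    [0,0,0],
    [0,0,0]
  ],
  "dr": [
    [0,0,0],
    [0,0,0],
    [0,0,0]
  ],
  "grip": [1,1,1]
}}

```text
time_s: 6.07
position: [605.1, 179.6, 62.0]
orientation: [-0.0, 1.0, -0.0, -0.0]
wrist_force: [-0.4, 0.8, -0.4]
gripper_width: 56.6
grip_force: 30.0
```

Run:
```python
from h import *
r=shot('wrist','w5.png');o=ctrl.get_obs();p=o['position']
print(o['time_s'],p,o['wrist_force'])
h=cv2.cvtColor(r['image'],cv2.COLOR_RGB2HSV).astype(int);H,S,V=h[...,0],h[...,1],h[...,2]
m=(V>165)&(S>60)&(H>13)&(H<30)
print('ring',blob(r,m,(258,230),p[2]+1,52))
a=r['image'][:,:,::-1];a=cv2.resize(a[140:320,160:350],None,fx=3,fy=3,interpolation=cv2.INTER_CUBIC)
cv2.imwrite('pics/p5.png',a)
```

```text
6.1167 [605.08199583 179.66009015  62.02836341] [ 0.42930363 -0.25740043  0.60918458]
ring (array([604.3, 179.5,  56. ,  57.8]), array([256. , 235.8]))
```

View pics/p5.png

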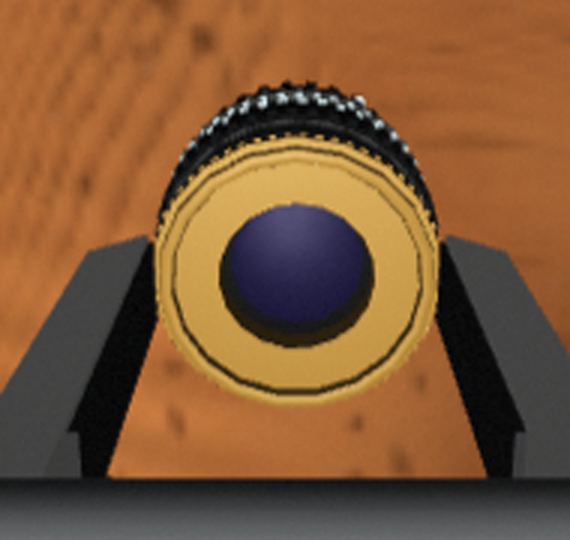

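Laterally centred: the glass and barrel are symmetric in the ring. Lowering the last 5 mm gently.

>>> {"fn": "servo_tool", "kwargs": {
  "offset": [
    [0,0,0.012],
    [0,0,0.024],
    [0,0,0.036],
    [0,0,0.046],
    [0,0,0.046]
  ],
  "dr": [
    [0,0,0],
    [0,0,0],
    [0,0,0],
    [0,0,0],
    [0,0,0]
  ],
  "grip": [1,1,1,1,1]
}}

```text
time_s: 6.53
position: [605.0, 179.6, 57.2]
orientation: [0.0, 1.0, -0.0, -0.0]
wrist_force: [-0.0, 1.3, 0.3]
gripper_width: 56.6
grip_force: 30.0
```

>>> {"fn": "servo_tool", "kwargs": {
  "offset": [
    [0,0,0],
    [0,0,0]
  ],
  "dr": [
    [0,0,0],
    [0,0,0]
  ],
  "grip": [1,1]
}}

```text
time_s: 6.7
position: [605.0, 179.7, 57.3]
orientation: [-0.0, 1.0, -0.0, -0.0]
wrist_force: [-0.6, 0.5, -0.8]
gripper_width: 56.3
grip_force: 30.0
```

The spigot went in without contact. Release, then raise.

>>> {"fn": "servo_tool", "kwargs": {
  "offset": [
    [0,0,0.003],
    [0,0,0.003],
    [0,0,0.003],
    [0,0,0.003],
    [0,0,0.003]
  ],
  "dr": [
    [0,0,0],
    [0,0,0],
    [0,0,0],
    [0,0,0],
    [0,0,0]
  ],
  "grip": [1,1,-1,-1,-1]
}}

```text
time_s: 7.12
position: [605.0, 179.7, 57.0]
orientation: [-0.0, 1.0, -0.0, -0.0]
wrist_force: [-0.4, -0.1, -0.1]
gripper_width: 73.0
grip_force: 0.0
```

>>> {"fn": "servo_tool", "kwargs": {
  "offset": [
    [0,0,0],
    [0,0,0],
    [0,0,0],
    [0,0,0]
  ],
  "dr": [
    [0,0,0],
    [0,0,0],
    [0,0,0],
    [0,0,0]
  ],
  "grip": [-1,-1,-1,-1]
}}

```text
time_s: 7.45
position: [605.0, 179.7, 57.0]
orientation: [-0.0, 1.0, -0.0, -0.0]
wrist_force: [-0.5, 0.3, 0.7]
gripper_width: 93.4
grip_force: 0.0
```

>>> {"fn": "servo_tool", "kwargs": {
  "offset": [
    [0,0,-0.2],
    [0,0,-0.5],
    [0,0,-0.8],
    [0,0,-0.8]
  ],
  "dr": [
    [0,0,0],
    [0,0,0],
    [0,0,0],
    [0,0,0]
  ],
  "grip": [-1,-1,-1,-1]
}}

```text
time_s: 7.78
position: [607.4, 180.8, 142.7]
orientation: [-0.001, 1.0, -0.0, 0.003]
wrist_force: [0.7, -0.0, 0.3]
gripper_width: 94.3
grip_force: 0.0
```

>>> {"fn": "servo_tool", "kwargs": {
  "offset": [
    [-0.3,-0.2,0],
    [-0.5,-0.4,0],
    [-0.7,-0.4,0],
    [-0.7,-0.4,0],
    [-0.7,-0.4,0]
  ],
  "dr": [
    [0,0,0],
    [0,0,0],
    [0,0,0],
    [0,0,0],
    [0,0,0]
  ],
  "grip": [-1,-1,-1,-1,-1]
}}

```text
time_s: 8.2
position: [534.7, 219.9, 137.3]
orientation: [0.0, 1.0, 0.0, 0.0]
wrist_force: [0.4, -0.2, 0.3]
gripper_width: 93.9
grip_force: 0.0
```

Run:
```python
from h import *
r=shot('wrist','w6.png');o=ctrl.get_obs();p=o['position']
print(o['time_s'],p,o['wrist_force'])
h=cv2.cvtColor(r['image'],cv2.COLOR_RGB2HSV).astype(int);H,S,V=h[...,0],h[...,1],h[...,2]
m=(V>165)&(S>60)&(H>13)&(H<30)
c=proj(r,[605,179.6,58]).astype(int);print(c,proj(r,[468,257.5,22]))
print('ring',blob(r,m,tuple(c),58,60))
```

```text
8.25 [535.44951907 219.49451696 137.2460571 ] [ 0.64131262 -0.89212668  0.76473001]
[309 111] [221.48127187 249.76688451]
ring (array([606.9, 178.6,  56.1,  58. ]), array([311.4, 109.1]))
```

View pics/w6.png

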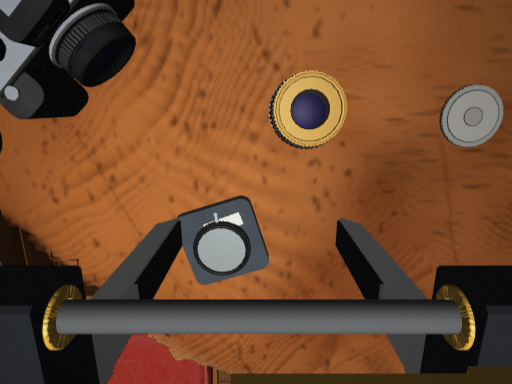

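The ring sits on the lens at (311,109) and looks level. The polariser is at (221,247) with its lever up at (216,216). Measuring the polariser.

Run:
```python
from h import *
r=shot('wrist');o=ctrl.get_obs();p=o['position'];print(p)
h=cv2.cvtColor(r['image'],cv2.COLOR_RGB2HSV).astype(int);H,S,V=h[...,0],h[...,1],h[...,2]
m=(V>165)&(S>60)&(H>13)&(H<30)
print('ring',blob(r,m,(311,109),58,60),blob(r,m,(311,109),63.2,60))
print('glass',blob(r,(V>120)&(S<45),(221,248),22,32))
for t in(50,60,70): print(t,blob(r,V<t,(221,250),22,42))
L=onz(r,216,214,19.5);print(L)
```

```text
[535.76000589 219.25098903 137.11565082]
ring (array([606.8, 178.8,  56.6,  58.5]), array([310.7, 110.7])) (array([606.9, 179.6,  55.5,  57.3]), array([310.7, 110.7]))
glass (array([468. , 257.9,  47. ,  47.9]), array([222.2, 247.6]))
50 (array([469.5, 257.4,  57.7,  58.8]), array([223.2, 244.4]))
60 (array([469.2, 257.4,  58.3,  59.4]), array([224.4, 246.6]))
70 (array([469.2, 257.4,  58.8,  59.6]), array([223.6, 247.7]))
[506.31511305 261.70368202  19.5       ]
```

Polariser at (468.8, 257.6), lever 6° off x, so no turn is needed. Descending.

>>> {"fn": "servo_tool", "kwargs": {
  "offset": [
    [-0.3,-0.2,0],
    [-0.67,-0.38,0.2],
    [-0.67,-0.38,0.5],
    [-0.67,-0.38,0.8],
    [-0.67,-0.38,1]
  ],
  "dr": [
    [0,0,0],
    [0,0,0],
    [0,0,0],
    [0,0,0],
    [0,0,0]
  ],
  "grip": [-1,-1,-1,-1,-1]
}}

```text
time_s: 8.72
position: [467.8, 257.3, 34.8]
orientation: [0.0, 1.0, -0.0, -0.001]
wrist_force: [0.9, -0.4, -1.5]
gripper_width: 94.2
grip_force: 0.0
```

>>> {"fn": "servo_tool", "kwargs": {
  "offset": [
    [0,0,0],
    [0,0,0],
    [0,0,0],
    [0,0,0]
  ],
  "dr": [
    [0,0,0],
    [0,0,0],
    [0,0,0],
    [0,0,0]
  ],
  "grip": [-1,-1,-1,-1]
}}

```text
time_s: 9.05
position: [469.1, 258.0, 38.5]
orientation: [-0.0, 1.0, -0.0, 0.001]
wrist_force: [-0.2, -0.2, -0.2]
gripper_width: 94.2
grip_force: 0.0
```

Run:
```python
from h import *
r=shot('wrist');o=ctrl.get_obs();p=o['position'];print(o['time_s'],p)
h=cv2.cvtColor(r['image'],cv2.COLOR_RGB2HSV).astype(int);H,S,V=h[...,0],h[...,1],h[...,2]
c=tuple(proj(r,[469,257.6,22]).astype(int));print(c)
print('glass',blob(r,(V>120)&(S<45),c,22,38))
for t in(50,60): print(t,blob(r,V<t,c,22,50))
```

```text
9.1 [469.02037725 257.97878505  38.36754138]
(np.int64(259), np.int64(223))
glass (array([468.2, 257.7,  47.9,  48.4]), array([261.5, 223.6]))
50 (array([469.7, 243.3,  28.6,  44.9]), array([293.4, 217.9]))
60 (array([469.9, 252.5,  47.3,  55.5]), array([286.7, 216.7]))
```

>>> {"fn": "servo_tool", "kwargs": {
  "offset": [
    [0,0,0.08],
    [0,0,0.16],
    [0,0,0.205],
    [0,0,0.205],
    [0,0,0.205]
  ],
  "dr": [
    [0,0,0],
    [0,0,0],
    [0,0,0],
    [0,0,0],
    [0,0,0]
  ],
  "grip": [-1,-1,-1,-1,-1]
}}

```text
time_s: 9.52
position: [467.7, 257.7, 16.1]
orientation: [0.0, 1.0, -0.0, -0.0]
wrist_force: [-0.3, 0.2, -0.7]
gripper_width: 94.2
grip_force: 0.0
```

>>> {"fn": "servo_tool", "kwargs": {
  "offset": [
    [0,0,0],
    [0,0,0],
    [0,0,0]
  ],
  "dr": [
    [0,0,0],
    [0,0,0],
    [0,0,0]
  ],
  "grip": [-1,-1,-1]
}}

```text
time_s: 9.77
position: [468.2, 257.8, 16.8]
orientation: [-0.0, 1.0, -0.0, 0.0]
wrist_force: [-1.0, -0.5, -1.1]
gripper_width: 94.3
grip_force: 0.0
```

>>> {"fn": "servo_tool", "kwargs": {
  "offset": [
    [0,0,0],
    [0,0,0],
    [0,0,0],
    [0,0,0],
    [0,0,0]
  ],
  "dr": [
    [0,0,0],
    [0,0,0],
    [0,0,0],
    [0,0,0],
    [0,0,0]
  ],
  "grip": [1,1,1,1,1]
}}

```text
time_s: 10.18
position: [468.1, 257.7, 16.6]
orientation: [-0.0, 1.0, -0.0, -0.0]
wrist_force: [0.3, 0.1, -0.7]
gripper_width: 64.3
grip_force: 0.0
```

>>> {"fn": "servo_tool", "kwargs": {
  "offset": [
    [0,0,0],
    [0,0,0],
    [0,0,0],
    [0,0,0],
    [0,0,0]
  ],
  "dr": [
    [0,0,0],
    [0,0,0],
    [0,0,0],
    [0,0,0],
    [0,0,0]
  ],
  "grip": [1,1,1,1,1]
}}

```text
time_s: 10.6
position: [468.1, 257.7, 16.6]
orientation: [-0.0, 1.0, -0.0, -0.0]
wrist_force: [0.5, -0.5, 0.5]
gripper_width: 55.7
grip_force: 30.0
```

>>> {"fn": "servo_tool", "kwargs": {
  "offset": [
    [0,0,-0.2],
    [0,0,-0.5],
    [0,0,-0.8],
    [0,0,-1],
    [0,0,-1]
  ],
  "dr": [
    [0,0,0],
    [0,0,0],
    [0,0,0],
    [0,0,0],
    [0,0,0]
  ],
  "grip": [1,1,1,1,1]
}}

```text
time_s: 11.02
position: [469.7, 258.8, 120.4]
orientation: [-0.001, 1.0, -0.0, 0.002]
wrist_force: [1.0, 0.3, 0.4]
gripper_width: 56.0
grip_force: 30.0
```

>>> {"fn": "servo_tool", "kwargs": {
  "offset": [
    [0.25,0.25,-0.1],
    [0.5,0.5,-0.2],
    [0.75,0.78,-0.2],
    [0.85,0.78,-0.2],
    [0.85,0.78,-0.2]
  ],
  "dr": [
    [0,0,0],
    [0,0,0],
    [0,0,0],
    [0,0,0],
    [0,0,0]
  ],
  "grip": [1,1,1,1,1]
}}

```text
time_s: 11.43
position: [555.1, 177.3, 135.8]
orientation: [0.0, 1.0, -0.002, -0.0]
wrist_force: [-0.4, 0.6, -1.1]
gripper_width: 55.8
grip_force: 30.0
```

>>> {"fn": "servo_tool", "kwargs": {
  "offset": [
    [0,0,0],
    [0,0,0],
    [0,0,0]
  ],
  "dr": [
    [0,0,0],
    [0,0,0],
    [0,0,0]
  ],
  "grip": [1,1,1]
}}

```text
time_s: 11.68
position: [552.1, 180.5, 136.3]
orientation: [-0.0, 1.0, 0.001, -0.0]
wrist_force: [-0.7, -0.3, 0.4]
gripper_width: 55.8
grip_force: 30.0
```

Run:
```python
from h import *
r=shot('wrist','w7.png');o=ctrl.get_obs();p=o['position'];print(o['time_s'],p,o['orientation'])
h=cv2.cvtColor(r['image'],cv2.COLOR_RGB2HSV).astype(int);H,S,V=h[...,0],h[...,1],h[...,2]
m=(V>110)&(S>80)&(H>13)&(H<30)
c=tuple(proj(r,[606,179.5,58]).astype(int));print(c)
for t in(130,165):
  m=(V>t)&(S>80)&(H>13)&(H<30);print('ring',blob(r,m,c,58,65))
c=tuple(proj(r,[p[0],p[1],p[2]]).astype(int));print(c)
print('glass',blob(r,(V>120)&(S<45),c,p[2]+5,38))
```

```text
11.7333 [552.25789656 180.45453833 136.43530188] [-3.31356890e-05  9.99999812e-01  5.71370425e-04 -2.18241334e-04]
(np.int64(260), np.int64(132))
ring (array([606.5, 179.9,  58.7,  58.8]), array([257.2, 130.2]))
ring (array([606.7, 179.9,  58. ,  58.3]), array([260.5, 131.9]))
(np.int64(259), np.int64(232))
glass (array([552. , 180.8,  48.1,  48.6]), array([259.3, 230.3]))
```

View pics/w7.png

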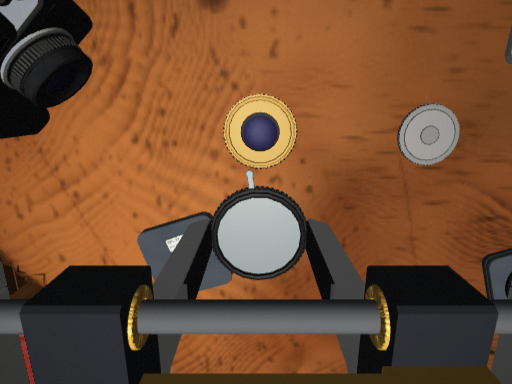

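The polariser is held level at (259,230), with its lever at (250,178) clear of the pads; the ring is at (260,132). Glass depth corrected, the shift is (+53.6, −0.8).

>>> {"fn": "servo_tool", "kwargs": {
  "offset": [
    [0.2,0,0],
    [0.4,0.008,0],
    [0.536,0.008,0.1],
    [0.536,0.008,0.4],
    [0.536,0.008,0.66]
  ],
  "dr": [
    [0,0,0],
    [0,0,0],
    [0,0,0],
    [0,0,0],
    [0,0,0]
  ],
  "grip": [1,1,1,1,1]
}}

```text
time_s: 12.15
position: [607.1, 179.4, 69.9]
orientation: [-0.0, 1.0, 0.0, 0.001]
wrist_force: [0.4, -0.6, -0.1]
gripper_width: 55.5
grip_force: 30.0
```

>>> {"fn": "servo_tool", "kwargs": {
  "offset": [
    [0,0,0],
    [0,0,0],
    [0,0,0],
    [0,0,0]
  ],
  "dr": [
    [0,0,0],
    [0,0,0],
    [0,0,0],
    [0,0,0]
  ],
  "grip": [1,1,1,1]
}}

```text
time_s: 12.48
position: [607.4, 179.4, 72.5]
orientation: [-0.0, 1.0, 0.0, 0.001]
wrist_force: [0.2, -0.3, -0.8]
gripper_width: 55.9
grip_force: 30.0
```

Run:
```python
from h import *
r=shot('wrist','w8.png');s=shot('side');o=ctrl.get_obs();p=o['position'];print(o['time_s'],p,o['wrist_force'])
h=cv2.cvtColor(r['image'],cv2.COLOR_RGB2HSV).astype(int);H,S,V=h[...,0],h[...,1],h[...,2]
c=tuple(proj(r,p).astype(int));print(c)
print('glass',blob(r,(V>120)&(S<45),c,p[2]+2.5,38))
a=r['image'][:,:,::-1];a=cv2.resize(a[140:310,160:350],None,fx=3,fy=3,interpolation=cv2.INTER_CUBIC)
c=proj(s,p).astype(int)
b=s['image'][:,:,::-1][c[1]-45:c[1]+60,c[0]-40:c[0]+40];b=cv2.resize(b,(int(510*80/105),510),interpolation=cv2.INTER_CUBIC)
cv2.imwrite('pics/p8.png',cv2.resize(np.hstack([a,b]),None,fx=.8,fy=.8))
```

```text
12.5833 [607.26315778 179.15151024  72.09454038] [-0.30819455  0.42524238 -0.26167365]
(np.int64(259), np.int64(232))
glass (array([606. , 179.7,  48.8,  49.4]), array([259.2, 229.1]))
```

View pics/p8.png

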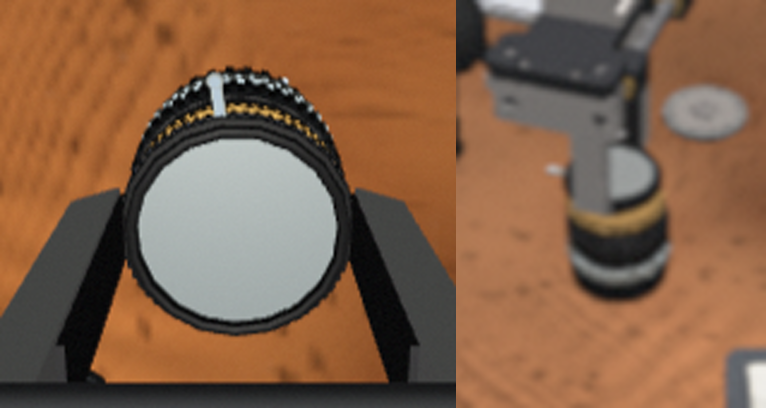

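The polariser is aligned over the ring within 1 mm. Lowering.

>>> {"fn": "servo_tool", "kwargs": {
  "offset": [
    [0,0,0.02],
    [0,0,0.04],
    [0,0,0.055],
    [0,0,0.07],
    [0,0,0.07]
  ],
  "dr": [
    [0,0,0],
    [0,0,0],
    [0,0,0],
    [0,0,0],
    [0,0,0]
  ],
  "grip": [1,1,1,1,1]
}}

```text
time_s: 13.0
position: [606.8, 178.9, 64.1]
orientation: [0.0, 1.0, -0.0, 0.0]
wrist_force: [-3.9, -1.7, 10.6]
gripper_width: 56.1
grip_force: 30.0
```

>>> {"fn": "servo_tool", "kwargs": {
  "offset": [
    [0,0,0],
    [0,0,0],
    [0,0,0]
  ],
  "dr": [
    [0,0,0],
    [0,0,0],
    [0,0,0]
  ],
  "grip": [1,1,1]
}}

```text
time_s: 13.25
position: [606.8, 178.8, 64.1]
orientation: [0.0, 1.0, -0.0, 0.0]
wrist_force: [-3.0, -2.4, 10.1]
gripper_width: 56.3
grip_force: 30.0
```

10 N with a small side force at 0.5 mm above the expected seat, so I'll give way along the force.

>>> {"fn": "servo_tool", "kwargs": {
  "offset": [
    [-0.006,0.004,0],
    [-0.006,0.004,0],
    [-0.006,0.004,0]
  ],
  "dr": [
    [0,0,0],
    [0,0,0],
    [0,0,0]
  ],
  "grip": [1,1,1]
}}

```text
time_s: 13.5
position: [606.6, 178.8, 64.2]
orientation: [-0.0, 1.0, -0.0, 0.001]
wrist_force: [0.3, 1.1, 6.8]
gripper_width: 55.8
grip_force: 30.0
```

>>> {"fn": "servo_tool", "kwargs": {
  "offset": [
    [0,0,0],
    [0,0,0],
    [0,0,0],
    [0,0,0],
    [0,0,0]
  ],
  "dr": [
    [0,0,0],
    [0,0,0],
    [0,0,0],
    [0,0,0],
    [0,0,0]
  ],
  "grip": [-1,-1,-1,-1,-1]
}}

```text
time_s: 13.92
position: [605.9, 178.4, 63.4]
orientation: [0.0, 1.0, -0.0, -0.0]
wrist_force: [0.2, 0.1, -0.7]
gripper_width: 86.0
grip_force: 0.0
```

>>> {"fn": "servo_tool", "kwargs": {
  "offset": [
    [0,0,0],
    [0,0,0],
    [0,0,0]
  ],
  "dr": [
    [0,0,0],
    [0,0,0],
    [0,0,0]
  ],
  "grip": [-1,-1,-1]
}}

```text
time_s: 14.17
position: [606.0, 178.5, 63.5]
orientation: [-0.0, 1.0, -0.0, -0.0]
wrist_force: [0.1, -0.3, 0.1]
gripper_width: 93.9
grip_force: 0.0
```

>>> {"fn": "servo_tool", "kwargs": {
  "offset": [
    [0,0,-0.2],
    [0,0,-0.5],
    [0,0,-0.8],
    [0,0,-0.8]
  ],
  "dr": [
    [0,0,0],
    [0,0,0],
    [0,0,0],
    [0,0,0]
  ],
  "grip": [-1,-1,-1,-1]
}}

```text
time_s: 14.5
position: [608.3, 179.6, 149.2]
orientation: [-0.001, 1.0, -0.0, 0.003]
wrist_force: [0.6, -0.1, 0.7]
gripper_width: 93.9
grip_force: 0.0
```

>>> {"fn": "servo_tool", "kwargs": {
  "offset": [
    [-0.3,0.3,0],
    [-0.6,0.6,0],
    [-0.6,0.9,0],
    [-0.6,0.9,0],
    [-0.6,0.9,0]
  ],
  "dr": [
    [0,0,0],
    [0,0,0],
    [0,0,0],
    [0,0,0],
    [0,0,0]
  ],
  "grip": [-1,-1,-1,-1,-1]
}}

```text
time_s: 14.92
position: [546.2, 86.6, 143.8]
orientation: [0.0, 1.0, -0.002, 0.0]
wrist_force: [0.4, 1.0, 0.2]
gripper_width: 94.4
grip_force: 0.0
```

>>> {"fn": "servo_tool", "kwargs": {
  "offset": [
    [0,0,0],
    [0,0,0]
  ],
  "dr": [
    [0,0,0],
    [0,0,0]
  ],
  "grip": [-1,-1]
}}

```text
time_s: 15.08
position: [546.2, 89.6, 143.5]
orientation: [-0.0, 1.0, 0.0, 0.0]
wrist_force: [-0.0, -0.2, -0.1]
gripper_width: 94.0
grip_force: 0.0
```

Run:
```python
from h import *
r=shot('wrist','w9.png');s=shot('side','s9.png');o=ctrl.get_obs();p=o['position'];print(o['time_s'],p,o['wrist_force'])
h=cv2.cvtColor(r['image'],cv2.COLOR_RGB2HSV).astype(int);H,S,V=h[...,0],h[...,1],h[...,2]
c=proj(r,[606,179.5,66]).astype(int);print(c,proj(r,[445,-109,20]))
for z in(66,67,):print('glass',blob(r,(V>120)&(S<45),tuple(c),z,38))
x0,y0=max(c[0]-60,0),max(c[1]-60,0)
a=r['image'][:,:,::-1][y0:y0+120,x0:x0+120];a=cv2.resize(a,(400,400),interpolation=cv2.INTER_CUBIC)
c=proj(s,[605,179,60]).astype(int)
b=s['image'][:,:,::-1][c[1]-40:c[1]+50,c[0]-45:c[0]+45];b=cv2.resize(b,(400,400),interpolation=cv2.INTER_CUBIC)
cv2.imwrite('pics/p9.png',np.hstack([a,b]))
```

```text
15.1833 [546.10908057  89.58261034 143.40210819] [ 0.5900383   1.03788369 -0.65788204]
[145 124] [444.71601458 276.13205964]
glass (array([606.8, 180.7,  48.8,  49.1]), array([145.5, 122.3]))
glass (array([606.8, 180.3,  48.6,  48.9]), array([145.5, 122.3]))
```

View pics/p9.png

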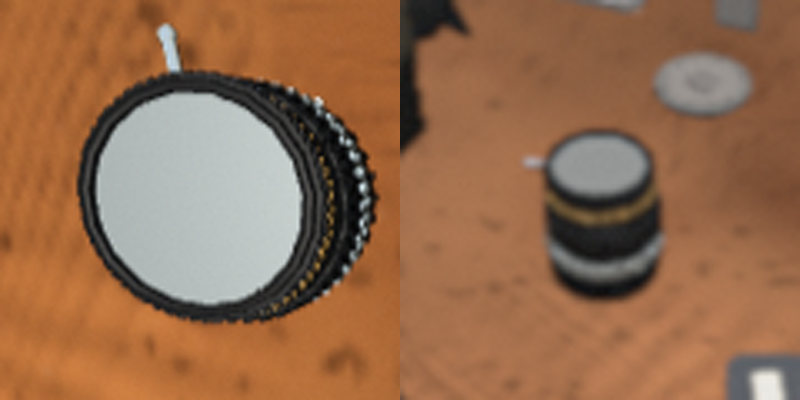

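Polariser home and level: its lever is out at (170,45) in the crop and the side view shows a flat stack. On to the ND.

>>> {"fn": "servo_tool", "kwargs": {
  "offset": [
    [-0.2,0.3,0],
    [-0.4,0.65,0],
    [-0.5,1,0],
    [-0.5,1,0]
  ],
  "dr": [
    [0,0,0],
    [0,0,0],
    [0,0,0],
    [0,0,0]
  ],
  "grip": [-1,-1,-1,-1]
}}

```text
time_s: 15.52
position: [494.2, -17.2, 143.2]
orientation: [0.001, 1.0, -0.003, -0.001]
wrist_force: [0.8, -1.6, 0.2]
gripper_width: 94.2
grip_force: 0.0
```

>>> {"fn": "servo_tool", "kwargs": {
  "offset": [
    [-0.2,0.3,0],
    [-0.4,0.65,0],
    [-0.5,1,0],
    [-0.5,1,0.3],
    [-0.5,1,0.5]
  ],
  "dr": [
    [0,0,0],
    [0,0,0],
    [0,0,0],
    [0,0,0],
    [0,0,0]
  ],
  "grip": [-1,-1,-1,-1,-1]
}}

```text
time_s: 15.93
position: [445.9, -113.2, 92.8]
orientation: [0.0, 1.0, -0.002, 0.001]
wrist_force: [-0.3, 0.4, -0.8]
gripper_width: 93.6
grip_force: 0.0
```

>>> {"fn": "servo_tool", "kwargs": {
  "offset": [
    [0,0,0.3],
    [0,0,0.5],
    [0,0,0.5],
    [0,0,0.5]
  ],
  "dr": [
    [0,0,0],
    [0,0,0],
    [0,0,0],
    [0,0,0]
  ],
  "grip": [-1,-1,-1,-1]
}}

```text
time_s: 16.27
position: [445.9, -110.7, 43.3]
orientation: [-0.0, 1.0, 0.0, -0.001]
wrist_force: [1.2, 0.1, 0.7]
gripper_width: 93.9
grip_force: 0.0
```

Run:
```python
from h import *
r=shot('wrist','w10.png');o=ctrl.get_obs();p=o['position'];print(o['time_s'],p,o['wrist_force'])
h=cv2.cvtColor(r['image'],cv2.COLOR_RGB2HSV).astype(int);H,S,V=h[...,0],h[...,1],h[...,2]
c=tuple(proj(r,[445,-109.4,20]).astype(int));print(c)
m=np.ones_like(V,bool);m[:,:186]=0;m[:,332:]=0
for t in(45,60,70):print('nd',blob(r,(V<t)&m,c,20,54))
```

```text
16.3167 [ 446.51586219 -111.00507909   44.21355521] [ 0.33706716 -0.04371566  0.3459019 ]
(np.int64(256), np.int64(220))
nd (array([ 443.5, -110.2,   48.9,   50.5]), array([258.5, 229.7]))
nd (array([ 444. , -110.4,   49.9,   57.4]), array([260.9, 219.7]))
nd (array([ 444. , -110.4,   51.8,   58.6]), array([258. , 221.8]))
```

>>> {"fn": "servo_tool", "kwargs": {
  "offset": [
    [-0.018,0,0.1],
    [-0.018,0,0.2],
    [-0.018,0,0.26],
    [-0.018,0,0.26],
    [-0.018,0,0.26]
  ],
  "dr": [
    [0,0,0],
    [0,0,0],
    [0,0,0],
    [0,0,0],
    [0,0,0]
  ],
  "grip": [-1,-1,-1,-1,-1]
}}

```text
time_s: 16.73
position: [444.0, -111.4, 17.3]
orientation: [-0.0, 1.0, -0.0, -0.0]
wrist_force: [-0.4, 0.9, 0.5]
gripper_width: 93.8
grip_force: 0.0
```

>>> {"fn": "servo_tool", "kwargs": {
  "offset": [
    [0,0,0],
    [0,0,0],
    [0,0,0]
  ],
  "dr": [
    [0,0,0],
    [0,0,0],
    [0,0,0]
  ],
  "grip": [-1,-1,-1]
}}

```text
time_s: 16.98
position: [444.4, -111.6, 17.8]
orientation: [0.0, 1.0, -0.0, 0.0]
wrist_force: [-0.0, 0.2, 0.4]
gripper_width: 94.2
grip_force: 0.0
```

Lowering 1 mm, then closing and lifting towards the lens.

>>> {"fn": "servo_tool", "kwargs": {
  "offset": [
    [0,-0.008,0.01],
    [0,-0.008,0.01],
    [0,-0.008,0.01],
    [0,-0.008,0.01],
    [0,-0.008,0.01]
  ],
  "dr": [
    [0,0,0],
    [0,0,0],
    [0,0,0],
    [0,0,0],
    [0,0,0]
  ],
  "grip": [-1,-1,1,1,1]
}}

```text
time_s: 17.4
position: [444.1, -110.7, 16.6]
orientation: [-0.0, 1.0, -0.0, -0.0]
wrist_force: [0.5, 0.1, 0.2]
gripper_width: 77.2
grip_force: 0.0
```

>>> {"fn": "servo_tool", "kwargs": {
  "offset": [
    [0,0,0],
    [0,0,0],
    [0,0,0],
    [0,0,0],
    [0,0,0]
  ],
  "dr": [
    [0,0,0],
    [0,0,0],
    [0,0,0],
    [0,0,0],
    [0,0,0]
  ],
  "grip": [1,1,1,1,1]
}}

```text
time_s: 17.82
position: [444.2, -110.7, 16.6]
orientation: [-0.0, 1.0, -0.0, -0.0]
wrist_force: [-0.5, 0.2, -0.1]
gripper_width: 55.3
grip_force: 30.0
```

>>> {"fn": "servo_tool", "kwargs": {
  "offset": [
    [0,0,0],
    [0,0,0],
    [0,0,0]
  ],
  "dr": [
    [0,0,0],
    [0,0,0],
    [0,0,0]
  ],
  "grip": [1,1,1]
}}

```text
time_s: 18.07
position: [444.2, -110.7, 16.6]
orientation: [-0.0, 1.0, -0.0, -0.0]
wrist_force: [0.0, -0.5, 0.6]
gripper_width: 55.4
grip_force: 30.0
```

>>> {"fn": "servo_tool", "kwargs": {
  "offset": [
    [0,0,-0.2],
    [0,0,-0.5],
    [0,0,-0.8],
    [0,0,-1],
    [0,0,-1]
  ],
  "dr": [
    [0,0,0],
    [0,0,0],
    [0,0,0],
    [0,0,0],
    [0,0,0]
  ],
  "grip": [1,1,1,1,1]
}}

```text
time_s: 18.48
position: [446.0, -111.1, 120.1]
orientation: [0.001, 1.0, -0.0, 0.003]
wrist_force: [0.6, 0.6, -0.2]
gripper_width: 55.6
grip_force: 30.0
```

>>> {"fn": "servo_tool", "kwargs": {
  "offset": [
    [0.15,-0.3,-0.1],
    [0.3,-0.65,-0.2],
    [0.36,-0.97,-0.3],
    [0.36,-0.97,-0.3]
  ],
  "dr": [
    [0,0,0],
    [0,0,0],
    [0,0,0],
    [0,0,0]
  ],
  "grip": [1,1,1,1]
}}

```text
time_s: 18.82
position: [481.8, -7.7, 147.8]
orientation: [-0.001, 1.0, 0.003, 0.001]
wrist_force: [-0.8, 0.7, -0.6]
gripper_width: 55.6
grip_force: 30.0
```

>>> {"fn": "servo_tool", "kwargs": {
  "offset": [
    [0.15,-0.3,0],
    [0.3,-0.65,0],
    [0.36,-0.97,0],
    [0.36,-0.97,0]
  ],
  "dr": [
    [0,0,0],
    [0,0,0],
    [0,0,0],
    [0,0,0]
  ],
  "grip": [1,1,1,1]
}}

```text
time_s: 19.15
position: [516.5, 89.7, 146.1]
orientation: [-0.001, 1.0, 0.003, -0.0]
wrist_force: [-1.0, 0.9, -0.9]
gripper_width: 55.4
grip_force: 30.0
```

>>> {"fn": "servo_tool", "kwargs": {
  "offset": [
    [0.15,-0.3,0],
    [0.3,-0.65,0],
    [0.36,-0.97,0],
    [0.36,-0.97,0]
  ],
  "dr": [
    [0,0,0],
    [0,0,0],
    [0,0,0],
    [0,0,0]
  ],
  "grip": [1,1,1,1]
}}

```text
time_s: 19.48
position: [551.9, 186.9, 145.8]
orientation: [-0.002, 1.0, 0.003, -0.0]
wrist_force: [-0.9, 0.7, -0.5]
gripper_width: 55.4
grip_force: 30.0
```

>>> {"fn": "servo_tool", "kwargs": {
  "offset": [
    [0,0,0],
    [0,0,0],
    [0,0,0],
    [0,0,0]
  ],
  "dr": [
    [0,0,0],
    [0,0,0],
    [0,0,0],
    [0,0,0]
  ],
  "grip": [1,1,1,1]
}}

```text
time_s: 19.82
position: [552.3, 178.9, 146.4]
orientation: [0.0, 1.0, -0.001, -0.0]
wrist_force: [-0.2, 1.3, -0.2]
gripper_width: 55.4
grip_force: 30.0
```

Run:
```python
from h import *
r=shot('wrist','w11.png');o=ctrl.get_obs();p=o['position'];print(o['time_s'],p,o['orientation'])
h=cv2.cvtColor(r['image'],cv2.COLOR_RGB2HSV).astype(int);H,S,V=h[...,0],h[...,1],h[...,2]
c=tuple(proj(r,[606,179.5,66]).astype(int));print(c)
print('pol glass',blob(r,(V>120)&(S<45),c,66,38))
c=tuple(proj(r,p).astype(int));print(c)
m=np.ones_like(V,bool);m[:,:212]=0;m[:,306:]=0;m[:183]=0
for t in(30,45,60):print('nd glass?',blob(r,(V<t)&m,c,p[2]+2.5,52))
print(V[c[1],200:320:3],V[180:290:3,c[0]])
```

```text
19.8667 [552.33693951 179.08936832 146.53300697] [ 1.90501257e-04  9.99999554e-01 -9.24998887e-04  1.35491750e-05]
(np.int64(257), np.int64(132))
pol glass (array([606.6, 179. ,  49.3,  49.7]), array([258.1, 130.9]))
(np.int64(258), np.int64(232))
nd glass? (array([549.4, 179.1,  45.6,  49.6]), array([254.3, 252.5]))
nd glass? (array([551.7, 178.1,  50.1,  54.1]), array([254.1, 231.6]))
nd glass? (array([551.9, 179.2,  51.4,  60.6]), array([263., 236.]))
[77 77 13 12 17 50 31 28 28 29 30 29 30 32 30 30 31 31 28 30 30 31 29 30
 29 30 30 29 28 29 28 28 25 24 46 21 11 18 77 78] [195 197  70  74  46  48  43  43  39  42  40  38  35  35  34  33  30  31
  28  29  27  27  26  26  24  24  23  21  22  20  21  24  38 179 176 166
 157]
```

Run:
```python
from h import *
r=dict(np.load('last_wrist.npz'));p=ctrl.get_obs()['position']
g=r['image'].astype(int);V=g.max(2)
for c in(250,258,266):
    col=np.where((V[150:300,c]<90))[0]+150; col=[x for x in col if x>176]
    a,b=col[0]-.5,max(x for x in col if x<290)+.5
    print(c,a,b,[((onz(r,c,a,p[2]+z)+onz(r,c,b,p[2]+z))/2).round(1)[:2] for z in(0,2,3.4)],np.linalg.norm(onz(r,c,a,p[2]+2)-onz(r,c,b,p[2]+2)).round(1))
```

```text
250 186.5 276.5 [array([552. , 184.4]), array([552.8, 184.3]), array([553.4, 184.3])] 58.1
258 185.5 277.5 [array([551.9, 179.5]), array([552.8, 179.5]), array([553.3, 179.5])] 59.4
266 186.5 276.5 [array([552. , 174.6]), array([552.8, 174.7]), array([553.4, 174.7])] 58.1
```

ND is at x≈552.7, which matches the grasp estimate. Shift (+54, −0.2).

>>> {"fn": "servo_tool", "kwargs": {
  "offset": [
    [0.2,0,0],
    [0.4,0.002,0],
    [0.54,0.002,0.1],
    [0.54,0.002,0.4],
    [0.54,0.002,0.66]
  ],
  "dr": [
    [0,0,0],
    [0,0,0],
    [0,0,0],
    [0,0,0],
    [0,0,0]
  ],
  "grip": [1,1,1,1,1]
}}

```text
time_s: 20.28
position: [607.3, 179.2, 79.9]
orientation: [-0.0, 1.0, -0.001, 0.001]
wrist_force: [0.6, 0.3, -0.9]
gripper_width: 55.6
grip_force: 30.0
```

>>> {"fn": "servo_tool", "kwargs": {
  "offset": [
    [0,0,0],
    [0,0,0],
    [0,0,0],
    [0,0,0]
  ],
  "dr": [
    [0,0,0],
    [0,0,0],
    [0,0,0],
    [0,0,0]
  ],
  "grip": [1,1,1,1]
}}

```text
time_s: 20.62
position: [607.1, 180.3, 82.5]
orientation: [-0.0, 1.0, -0.0, 0.001]
wrist_force: [-0.9, 0.2, -0.4]
gripper_width: 55.8
grip_force: 30.0
```

>>> {"fn": "servo_tool", "kwargs": {
  "offset": [
    [0,0.01,0.02],
    [0,0.01,0.04],
    [0,0.01,0.055],
    [0,0.01,0.07],
    [0,0.01,0.07]
  ],
  "dr": [
    [0,0,0],
    [0,0,0],
    [0,0,0],
    [0,0,0],
    [0,0,0]
  ],
  "grip": [1,1,1,1,1]
}}

```text
time_s: 21.03
position: [606.5, 179.1, 73.8]
orientation: [-0.0, 1.0, -0.0, 0.0]
wrist_force: [-0.5, -0.2, 3.6]
gripper_width: 55.3
grip_force: 30.0
```

>>> {"fn": "servo_tool", "kwargs": {
  "offset": [
    [0,0,0],
    [0,0,0],
    [0,0,0]
  ],
  "dr": [
    [0,0,0],
    [0,0,0],
    [0,0,0]
  ],
  "grip": [1,1,1]
}}

```text
time_s: 21.28
position: [606.5, 179.1, 73.8]
orientation: [-0.0, 1.0, -0.0, 0.0]
wrist_force: [-1.1, -0.2, 5.3]
gripper_width: 55.8
grip_force: 30.0
```

Seated with a 5 N vertical force and no side force. Release and go to the cap.

>>> {"fn": "servo_tool", "kwargs": {
  "offset": [
    [0,0,0],
    [0,0,0],
    [0,0,0],
    [0,0,0],
    [0,0,0]
  ],
  "dr": [
    [0,0,0],
    [0,0,0],
    [0,0,0],
    [0,0,0],
    [0,0,0]
  ],
  "grip": [-1,-1,-1,-1,-1]
}}

```text
time_s: 21.7
position: [606.2, 179.1, 73.4]
orientation: [-0.0, 1.0, -0.0, -0.0]
wrist_force: [-0.5, 0.4, 0.5]
gripper_width: 85.4
grip_force: 0.0
```

>>> {"fn": "servo_tool", "kwargs": {
  "offset": [
    [0,0,0],
    [0,0,0],
    [0,0,0]
  ],
  "dr": [
    [0,0,0],
    [0,0,0],
    [0,0,0]
  ],
  "grip": [-1,-1,-1]
}}

```text
time_s: 21.95
position: [606.2, 179.1, 73.5]
orientation: [-0.0, 1.0, -0.0, -0.0]
wrist_force: [-0.6, 0.5, -0.0]
gripper_width: 93.7
grip_force: 0.0
```

>>> {"fn": "servo_tool", "kwargs": {
  "offset": [
    [0,0,-0.2],
    [0,0,-0.5],
    [0,0,-0.8],
    [0,0,-0.8]
  ],
  "dr": [
    [0,0,0],
    [0,0,0],
    [0,0,0],
    [0,0,0]
  ],
  "grip": [-1,-1,-1,-1]
}}

```text
time_s: 22.28
position: [608.5, 180.2, 159.2]
orientation: [-0.001, 1.0, -0.0, 0.003]
wrist_force: [1.4, -0.2, 0.4]
gripper_width: 93.9
grip_force: 0.0
```

>>> {"fn": "servo_tool", "kwargs": {
  "offset": [
    [-0.3,0.3,0],
    [-0.5,0.6,0],
    [-0.5,0.8,0],
    [-0.5,0.8,0],
    [-0.5,0.8,0]
  ],
  "dr": [
    [0,0,0],
    [0,0,0],
    [0,0,0],
    [0,0,0],
    [0,0,0]
  ],
  "grip": [-1,-1,-1,-1,-1]
}}

```text
time_s: 22.7
position: [556.5, 98.0, 153.8]
orientation: [0.0, 1.0, -0.001, 0.0]
wrist_force: [-0.2, -0.3, -0.4]
gripper_width: 94.0
grip_force: 0.0
```

>>> {"fn": "servo_tool", "kwargs": {
  "offset": [
    [0,0,0],
    [0,0,0],
    [0,0,0]
  ],
  "dr": [
    [0,0,0],
    [0,0,0],
    [0,0,0]
  ],
  "grip": [-1,-1,-1]
}}

```text
time_s: 22.95
position: [556.3, 100.2, 153.4]
orientation: [-0.0, 1.0, 0.001, -0.0]
wrist_force: [-0.5, -1.7, 0.3]
gripper_width: 94.0
grip_force: 0.0
```

Run:
```python
from h import *
r=shot('wrist','w12.png');s=shot('side','s12.png');o=ctrl.get_obs();p=o['position'];print(o['time_s'],p,o['wrist_force'])
h=cv2.cvtColor(r['image'],cv2.COLOR_RGB2HSV).astype(int);H,S,V=h[...,0],h[...,1],h[...,2]
c=tuple(proj(r,[600,17,6]).astype(int));print(c)
print('cap',blob(r,(V>120)&(S<60),c,6,50))
c=proj(r,[606.5,179,76]).astype(int);print(c)
for t in(45,60,75):print('nd',blob(r,V<t,tuple(c),75.5,55))
x0,y0=max(c[0]-60,0),max(c[1]-60,0)
a=r['image'][:,:,::-1][y0:y0+120,x0:x0+120];a=cv2.resize(a,(400,400),interpolation=cv2.INTER_CUBIC)
c=proj(s,[605,179,60]).astype(int)
b=s['image'][:,:,::-1][c[1]-40:c[1]+50,c[0]-45:c[0]+45];b=cv2.resize(b,(400,400),interpolation=cv2.INTER_CUBIC)
cv2.imwrite('pics/p12.png',np.hstack([a,b]))
```

```text
23.05 [556.23132106  99.84726858 153.40608856] [ 0.15050342  0.82232568 -0.67309713]
(np.int64(340), np.int64(136))
cap (array([599.6,  16.6,  57.7,  57.9]), array([339.9, 138.9]))
[160 136]
nd (array([606.6, 180.5,  50.3,  50.6]), array([151.6, 137.5]))
nd (array([606.3, 180. ,  50.7,  57.7]), array([159.7, 132.7]))
nd (array([607.6, 175.4,  58.4,  67.6]), array([165.7, 134.9]))
```

View pics/p12.png

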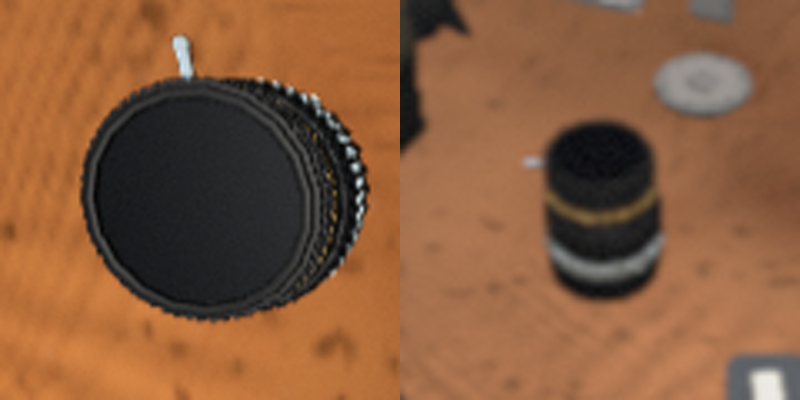

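The ND is home, concentric and level. The cap measures (599.6,16.6), so I'll pick it.

>>> {"fn": "servo_tool", "kwargs": {
  "offset": [
    [0.2,0.3,0],
    [0.4,0.6,0],
    [0.434,0.83,0.2],
    [0.434,0.83,0.5],
    [0.434,0.83,0.8]
  ],
  "dr": [
    [0,0,0],
    [0,0,0],
    [0,0,0],
    [0,0,0],
    [0,0,0]
  ],
  "grip": [-1,-1,-1,-1,-1]
}}

```text
time_s: 23.47
position: [600.4, 14.5, 72.8]
orientation: [0.0, 1.0, -0.001, 0.001]
wrist_force: [1.0, 0.4, -1.1]
gripper_width: 93.8
grip_force: 0.0
```

>>> {"fn": "servo_tool", "kwargs": {
  "offset": [
    [0,0,0.3],
    [0,0,0.5],
    [0,0,0.5],
    [0,0,0.5],
    [0,0,0.5]
  ],
  "dr": [
    [0,0,0],
    [0,0,0],
    [0,0,0],
    [0,0,0],
    [0,0,0]
  ],
  "grip": [-1,-1,-1,-1,-1]
}}

```text
time_s: 23.88
position: [600.4, 16.5, 24.9]
orientation: [-0.0, 1.0, 0.0, 0.001]
wrist_force: [0.8, 0.3, 0.1]
gripper_width: 93.7
grip_force: 0.0
```

Run:
```python
from h import *
r=shot('wrist');o=ctrl.get_obs();p=o['position'];print(o['time_s'],p,o['wrist_force'])
h=cv2.cvtColor(r['image'],cv2.COLOR_RGB2HSV).astype(int);H,S,V=h[...,0],h[...,1],h[...,2]
c=tuple(proj(r,[600,17,6]).astype(int));print(c)
print('cap',blob(r,(V>120)&(S<60),c,6,60))
```

```text
23.9333 [600.63520009  16.37401743  25.1915631 ] [ 0.00795699 -0.2013872   0.59639525]
(np.int64(258), np.int64(222))
cap (array([599. ,  17.1,  57.8,  57.9]), array([256.9, 222.1]))
```

>>> {"fn": "servo_tool", "kwargs": {
  "offset": [
    [-0.005,0,0.1],
    [-0.005,0,0.16],
    [-0.005,0,0.2],
    [-0.005,0,0.2],
    [-0.005,0,0.2]
  ],
  "dr": [
    [0,0,0],
    [0,0,0],
    [0,0,0],
    [0,0,0],
    [0,0,0]
  ],
  "grip": [-1,-1,-1,-1,-1]
}}

```text
time_s: 24.35
position: [598.9, 16.1, 3.3]
orientation: [-0.0, 1.0, -0.0, -0.0]
wrist_force: [0.2, -0.0, -0.9]
gripper_width: 93.7
grip_force: 0.0
```

>>> {"fn": "servo_tool", "kwargs": {
  "offset": [
    [0,0,0],
    [0,0,0]
  ],
  "dr": [
    [0,0,0],
    [0,0,0]
  ],
  "grip": [-1,-1]
}}

```text
time_s: 24.52
position: [599.3, 16.1, 3.8]
orientation: [-0.0, 1.0, -0.0, 0.0]
wrist_force: [0.1, -0.2, -0.7]
gripper_width: 94.1
grip_force: 0.0
```

>>> {"fn": "servo_tool", "kwargs": {
  "offset": [
    [0,0,0],
    [0,0,0],
    [0,0,0],
    [0,0,0],
    [0,0,0]
  ],
  "dr": [
    [0,0,0],
    [0,0,0],
    [0,0,0],
    [0,0,0],
    [0,0,0]
  ],
  "grip": [1,1,1,1,1]
}}

```text
time_s: 24.93
position: [599.1, 16.1, 3.6]
orientation: [-0.0, 1.0, -0.0, -0.0]
wrist_force: [0.7, 0.5, 0.0]
gripper_width: 63.9
grip_force: 0.0
```

>>> {"fn": "servo_tool", "kwargs": {
  "offset": [
    [0,0,0],
    [0,0,0],
    [0,0,0],
    [0,0,0],
    [0,0,0]
  ],
  "dr": [
    [0,0,0],
    [0,0,0],
    [0,0,0],
    [0,0,0],
    [0,0,0]
  ],
  "grip": [1,1,1,1,1]
}}

```text
time_s: 25.35
position: [599.1, 16.1, 3.5]
orientation: [-0.0, 1.0, -0.0, -0.0]
wrist_force: [-0.6, -0.3, 0.4]
gripper_width: 56.4
grip_force: 30.0
```

>>> {"fn": "servo_tool", "kwargs": {
  "offset": [
    [0,0,-0.2],
    [0,0,-0.5],
    [0,0,-0.8],
    [0,0,-1],
    [0,0,-1]
  ],
  "dr": [
    [0,0,0],
    [0,0,0],
    [0,0,0],
    [0,0,0],
    [0,0,0]
  ],
  "grip": [1,1,1,1,1]
}}

```text
time_s: 25.77
position: [601.2, 16.3, 107.8]
orientation: [0.0, 1.0, -0.0, 0.003]
wrist_force: [0.7, -0.3, -0.4]
gripper_width: 56.2
grip_force: 30.0
```

>>> {"fn": "servo_tool", "kwargs": {
  "offset": [
    [-0.1,-0.3,-0.2],
    [-0.3,-0.6,-0.4],
    [-0.47,-0.8,-0.5],
    [-0.47,-0.8,-0.5]
  ],
  "dr": [
    [0,0,0],
    [0,0,0],
    [0,0,0],
    [0,0,0]
  ],
  "grip": [1,1,1,1]
}}

```text
time_s: 26.1
position: [550.1, 101.2, 155.6]
orientation: [-0.001, 1.0, 0.003, 0.001]
wrist_force: [-0.3, -0.1, 0.7]
gripper_width: 55.7
grip_force: 30.0
```

>>> {"fn": "servo_tool", "kwargs": {
  "offset": [
    [0,-0.3,0],
    [0,-0.6,0],
    [0,-0.83,0],
    [0,-0.83,0],
    [0,-0.83,0]
  ],
  "dr": [
    [0,0,0],
    [0,0,0],
    [0,0,0],
    [0,0,0],
    [0,0,0]
  ],
  "grip": [1,1,1,1,1]
}}

```text
time_s: 26.52
position: [551.7, 180.1, 152.9]
orientation: [-0.0, 1.0, 0.001, -0.0]
wrist_force: [0.7, -0.7, -0.1]
gripper_width: 55.8
grip_force: 30.0
```

>>> {"fn": "servo_tool", "kwargs": {
  "offset": [
    [0,0,0],
    [0,0,0],
    [0,0,0],
    [0,0,0]
  ],
  "dr": [
    [0,0,0],
    [0,0,0],
    [0,0,0],
    [0,0,0]
  ],
  "grip": [1,1,1,1]
}}

```text
time_s: 26.85
position: [552.3, 178.2, 153.5]
orientation: [0.0, 1.0, -0.001, 0.0]
wrist_force: [0.6, 0.1, -0.6]
gripper_width: 56.0
grip_force: 30.0
```

Run:
```python
from h import *
r=shot('wrist','w13.png');o=ctrl.get_obs();p=o['position'];print(o['time_s'],p,o['orientation'])
h=cv2.cvtColor(r['image'],cv2.COLOR_RGB2HSV).astype(int);H,S,V=h[...,0],h[...,1],h[...,2]
c=tuple(proj(r,[606.5,179.5,75.5]).astype(int));print(c)
for t in(45,60):print('nd',blob(r,V<t,c,75.5,50))
c=tuple(proj(r,p).astype(int));print(c)
print('cap',blob(r,(V>120)&(S<60),c,p[2]+2,55))
```

```text
26.9 [552.30243509 178.40259413 153.55657794] [ 4.24497097e-05  9.99999795e-01 -6.38908355e-04  1.57796527e-05]
(np.int64(256), np.int64(131))Traceback (most recent call last):
  File "<stdin>", line 5, in <module>
  File "h.py", line 22, in blob
    c=max(cs,key=cv2.contourArea); c=cv2.convexHull(c)[:,0]
ValueError: max() iterable argument is empty
```

Run:
```python
from h import *
r=dict(np.load('last_wrist.npz'));p=ctrl.get_obs()['position']
h=cv2.cvtColor(r['image'],cv2.COLOR_RGB2HSV).astype(int);H,S,V=h[...,0],h[...,1],h[...,2]
print(V[80:300:4,256]);print(S[80:300:4,256]);print(V[131,190:320:4])
print('nd band',blob(r,(S<70)&(V<110),(256,131),75.5,50))
print('cap',blob(r,(V>120)&(S<60),(256,231),p[2]+2,55))
```

```text
[176 178 174 171  57  45  60  61  60  62  62  60  59  58  57  59  59  56
  57  54  52  68 152 181 180 186 184 157 194 114 202 199 198 196 194 194
 174 175 174 170 168 166 118 179 178 178 175 174 136 157 159 147 145 154
 159]
[178 175 174 174   4   6   9  17  13  12  21   9   9  13   4   9  17  14
  13  14  10   4 180 175 179 173 175   6   7   7  11  12  10  12  11  12
   9  12  13  11   9   9  11  11  10  10  10  10   6   6 183 187 186 187
 184]
[178 171 185 168 183 165 170 184  88  28  57  60  59  61  59  59  59  60
  59  58  55  55  57  52  55  63 115 163 164 165 167 166 165]
nd band (array([606.9, 179.2,  57.2,  57.5]), array([257.3, 129.1]))
cap (array([552.1, 178.5,  57.9,  58. ]), array([259.8, 232.9]))
```

ND is at (606.9,179.2) and the cap in hand at (552.1,178.5). Shift +54.4 in x.

>>> {"fn": "servo_tool", "kwargs": {
  "offset": [
    [0.2,0,0],
    [0.4,0,0],
    [0.544,0,0.1],
    [0.544,0,0.4],
    [0.544,0,0.66]
  ],
  "dr": [
    [0,0,0],
    [0,0,0],
    [0,0,0],
    [0,0,0],
    [0,0,0]
  ],
  "grip": [1,1,1,1,1]
}}

```text
time_s: 27.32
position: [607.6, 178.6, 86.8]
orientation: [-0.0, 1.0, -0.001, 0.001]
wrist_force: [-0.3, 0.6, -0.8]
gripper_width: 56.0
grip_force: 30.0
```

>>> {"fn": "servo_tool", "kwargs": {
  "offset": [
    [0,0,0],
    [0,0,0],
    [0,0,0],
    [0,0,0]
  ],
  "dr": [
    [0,0,0],
    [0,0,0],
    [0,0,0],
    [0,0,0]
  ],
  "grip": [1,1,1,1]
}}

```text
time_s: 27.65
position: [607.4, 179.4, 89.5]
orientation: [-0.0, 1.0, -0.0, 0.001]
wrist_force: [-0.0, -0.1, 0.1]
gripper_width: 56.2
grip_force: 30.0
```

>>> {"fn": "servo_tool", "kwargs": {
  "offset": [
    [0,0,0.02],
    [0,0,0.04],
    [0,0,0.055],
    [0,0,0.07],
    [0,0,0.07]
  ],
  "dr": [
    [0,0,0],
    [0,0,0],
    [0,0,0],
    [0,0,0],
    [0,0,0]
  ],
  "grip": [1,1,1,1,1]
}}

```text
time_s: 28.07
position: [606.7, 179.1, 80.7]
orientation: [-0.0, 1.0, -0.0, 0.0]
wrist_force: [0.5, -0.6, 1.3]
gripper_width: 55.8
grip_force: 30.0
```

>>> {"fn": "servo_tool", "kwargs": {
  "offset": [
    [0,0,0],
    [0,0,0],
    [0,0,0]
  ],
  "dr": [
    [0,0,0],
    [0,0,0],
    [0,0,0]
  ],
  "grip": [1,1,1]
}}

```text
time_s: 28.32
position: [606.7, 179.0, 80.6]
orientation: [-0.0, 1.0, -0.0, 0.0]
wrist_force: [0.6, -0.1, 1.7]
gripper_width: 55.7
grip_force: 30.0
```

Just touching home. Press 0.5 mm more, then release and back off.

>>> {"fn": "servo_tool", "kwargs": {
  "offset": [
    [0,0,0.005],
    [0,0,0.005],
    [0,0,0.005]
  ],
  "dr": [
    [0,0,0],
    [0,0,0],
    [0,0,0]
  ],
  "grip": [1,1,1]
}}

```text
time_s: 28.57
position: [606.8, 179.1, 80.6]
orientation: [-0.0, 1.0, -0.0, 0.0]
wrist_force: [-2.1, -1.1, 7.6]
gripper_width: 55.8
grip_force: 30.0
```

>>> {"fn": "servo_tool", "kwargs": {
  "offset": [
    [0,0,0],
    [0,0,0],
    [0,0,0],
    [0,0,0],
    [0,0,0]
  ],
  "dr": [
    [0,0,0],
    [0,0,0],
    [0,0,0],
    [0,0,0],
    [0,0,0]
  ],
  "grip": [-1,-1,-1,-1,-1]
}}

```text
time_s: 28.98
position: [606.5, 179.0, 79.9]
orientation: [-0.0, 1.0, -0.0, -0.0]
wrist_force: [0.2, 0.4, -0.3]
gripper_width: 85.8
grip_force: 0.0
```

>>> {"fn": "servo_tool", "kwargs": {
  "offset": [
    [0,0,0],
    [0,0,0],
    [0,0,0]
  ],
  "dr": [
    [0,0,0],
    [0,0,0],
    [0,0,0]
  ],
  "grip": [-1,-1,-1]
}}

```text
time_s: 29.23
position: [606.5, 179.1, 80.0]
orientation: [-0.0, 1.0, -0.0, -0.0]
wrist_force: [0.6, -0.1, -0.0]
gripper_width: 93.7
grip_force: 0.0
```

>>> {"fn": "servo_tool", "kwargs": {
  "offset": [
    [0,0,-0.2],
    [0,0,-0.5],
    [0,0,-0.8],
    [0,0,-0.8]
  ],
  "dr": [
    [0,0,0],
    [0,0,0],
    [0,0,0],
    [0,0,0]
  ],
  "grip": [-1,-1,-1,-1]
}}

```text
time_s: 29.57
position: [608.7, 180.2, 165.7]
orientation: [-0.001, 1.0, -0.0, 0.003]
wrist_force: [1.6, -0.6, 0.9]
gripper_width: 93.9
grip_force: 0.0
```

>>> {"fn": "servo_tool", "kwargs": {
  "offset": [
    [-0.3,0.3,0],
    [-0.6,0.6,0],
    [-0.6,0.8,0],
    [-0.6,0.8,0],
    [-0.6,0.8,0]
  ],
  "dr": [
    [0,0,0],
    [0,0,0],
    [0,0,0],
    [0,0,0],
    [0,0,0]
  ],
  "grip": [-1,-1,-1,-1,-1]
}}

```text
time_s: 29.98
position: [546.7, 97.9, 160.3]
orientation: [0.0, 1.0, -0.001, 0.0]
wrist_force: [-0.1, 0.9, 0.1]
gripper_width: 94.1
grip_force: 0.0
```

Run:
```python
from h import *
r=shot('wrist','w14.png');s=shot('side','s14.png');o=ctrl.get_obs();p=o['position'];print(o['time_s'],p,o['wrist_force'])
h=cv2.cvtColor(r['image'],cv2.COLOR_RGB2HSV).astype(int);H,S,V=h[...,0],h[...,1],h[...,2]
c=proj(r,[606.5,179,82]).astype(int)
print('cap',blob(r,(V>110)&(S<60),tuple(c),84,55))
x0,y0=max(c[0]-60,0),max(c[1]-60,0)
a=r['image'][:,:,::-1][y0:y0+120,x0:x0+120];a=cv2.resize(a,(400,400),interpolation=cv2.INTER_CUBIC)
c=proj(s,[605,179,60]).astype(int)
b=s['image'][:,:,::-1][c[1]-40:c[1]+50,c[0]-45:c[0]+45];b=cv2.resize(b,(400,400),interpolation=cv2.INTER_CUBIC)
cv2.imwrite('pics/p14.png',np.hstack([a,b]))
```

```text
30.0833 [546.82208962  99.85973258 160.16637538] [ 0.21394688  0.22484116 -0.71564333]
cap (array([609.4, 179.4,  56. ,  63.8]), array([155. , 126.7]))
```

View pics/p14.png

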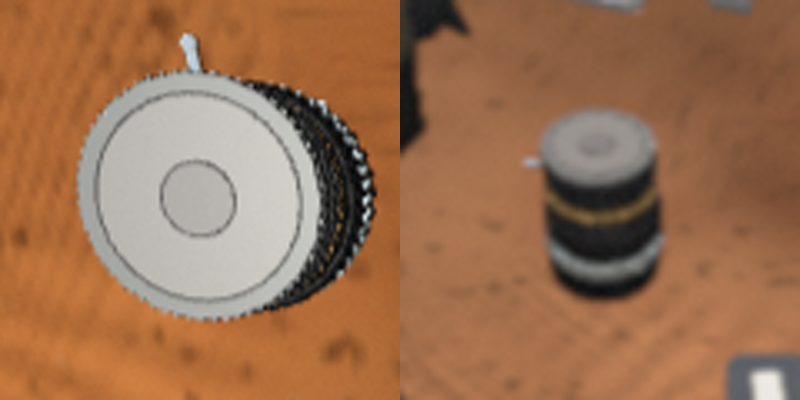

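The cap is level and concentric on the complete stack, with the lever free. Handing in.

```bash
python3 -c "
from rig import ctrl
print(ctrl.job_done())"
```

```text
the job is handed in; nothing more can be done
None
```

I stacked the step-up ring, polariser, ND filter and metal cap on the lens in that order, letting go of each before the next, with the polariser's lever left free, and handed the job in at about 30 s; by camera and contact force each part looked fully seated and level, but no verdict came back.

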